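# Return the floppy bedside lamp to its fork stand

### The job

The bedside lamp's spring knuckle is too weak, so its stem flops to one side. Carry the lamp by its wooden grip, without touching the stem or shade with the hand: lift it a few centimetres straight up from where it stands, balance the stem upright in the air for a good four seconds, then carry it, stem kept upright all the way, to the black fork stand, bring the stem in from the open front until it is well between the two tines, lower the plinth flat onto the table and let go. Leave everything else where it is and do not ram the stand.

Things in the scene. Friction and masses are not known exactly. Their poses are not given: they have to be found in the camera images.
- lamp: The lamp's dark wooden plinth, 300 long (x) x 100 wide (y) x 20 mm high; whole lamp about 0.72 kg, balanced under the grip. Origin on its underside, below the grip's centre; x along the plinth towards the stem, y left, z up. Spans x -115 to +185 mm. A brass weight disc (radius 32, top at z 42 mm) sits at x -78 mm.
- grip (a point): Centre of the lamp's grip, 70 mm above the lamp's origin; axes as lamp. The grip is an upright wooden fin, 80 mm long (lamp x), 14 mm wide (lamp y), from z 20 to 100 mm: pinch it across its width from above. It is the only part to hold.
- knuckle (a point): The sprung knuckle, at lamp (155, 0, 50) mm; pivot axis along lamp x. Its spring pulls the stem towards the lamp's z with 0.28 N m/rad; damping 0.004 N m s/rad, no friction; stops at 0.28 rad either side of the lamp's z. At the start the stem rests on the +y stop. Rolling the plinth about its x shifts the spring's centre and so steers the stem.
- stem: Thin brass stem (12 mm diameter) with cream shade, swinging sideways on the knuckle. Origin on the pivot; z up along the stem, equal to the lamp's z when centred. Nominal: 0.12 kg (true within 5 %), centre of mass at z 277 mm, inertia about the pivot 0.0103 kg m2. Gravity overturns it with 0.326 N m/rad, more than the spring holds: unstable, time constant about 0.47 s.
- stem_top (a point): The top of the shade, on the stem's axis, 370 mm above the pivot; axes as stem. The shade is 90 mm tall, from 280 to 370 mm above the pivot, radius 40 mm at its bottom and 26 mm at its top.
- stem_mark (a point): The point on the stem's axis 200 mm above the pivot, at the height of the tines (250 mm above the table) when the lamp stands on the table; axes as stem.
- fork: Fixed black steel fork stand. Origin on the table below the middle between the tines; x points into the fork, away from its open front, z up. Post (16 mm diameter, 250 mm high) at x +85 mm; foot plate 130 wide x 12 mm high from x +65 to +155 mm. The lamp stands in line with the fork, lamp x along fork x.
- fork_mid (a point): The stem's place: midway between the two tines, 250 mm above the fork's origin; axes as fork. Tines: level round bars, 10 mm diameter, at y +35 and -35 mm (60 mm free between) from x -45 to +70 mm, joined by a crossbar at x +70 mm. From x -40 to +50 mm either tine props the stem. The shade (radius 40 mm) passes above the tines, not down between them.
- fork_mouth (a point): Middle of the open front of the fork, at fork x -75 mm, 250 mm above the table; here the tines have flared out to y +-52 mm.
- case: Grey spectacle case, 150 x 50 x 34 mm, lying between lamp and fork; leave it.
- tumbler: Glass tumbler, 72 mm wide, 95 mm high, at the left; leave it.
- book_high: Upper book of a stack of two (64 mm high in all) at the right; leave it.
- cream: White jar, 66 mm wide, 50 mm high, at the far middle; leave it.

How it is judged:
On the way, in this order (a step that is already met when the one before it is completed fails the run):
1. lamp lifted clear of the table near where it stood, stem balanced upright within 0.12 rad for 3 s (height (world z) of lamp above 0.012 m and distance of lamp from where it was at the start of the episode below 0.14 m and angle between stem's own z axis and vertical below 0.12 rad and angle between lamp's own z axis and vertical below 0.2 rad and contact force between stem and anything else below 0.3 N), for 3 s.
2. stem upright between the tines of the fork (x of stem_mark in the frame of fork between -0.04 and 0.06 m and y of stem_mark in the frame of fork between -0.032 and 0.032 m and angle between stem's own z axis and vertical below 0.2 rad), for 0.2 s.
At the end, for the whole second after the job is handed in: The lamp stands flat on the table (plinth within 6 mm of it, tilt under 0.04 rad), released and at rest, its stem between the tines (mark -45 to +65 mm along the fork's x, within 32 mm of its middle) and within 0.2 rad of upright (height (world z) of lamp below 0.006 m and angle between lamp's own z axis and vertical below 0.04 rad and x of stem_mark in the frame of fork between -0.045 and 0.065 m and y of stem_mark in the frame of fork between -0.032 and 0.032 m and angle between stem's own z axis and vertical below 0.2 rad and linear speed of lamp below 0.02 m/s and angular speed of stem below 0.15 rad/s); the robot touches nothing.
It fails at once if the stem leans more than 0.2 rad while the lamp is more than 0.14 m from where it stood (distance of lamp from where it was at the start of the episode above 0.14 m and angle between stem's own z axis and vertical above 0.2 rad).
It fails at once if the lamp is tipped by more than 0.4 rad (angle between lamp's own z axis and vertical above 0.4 rad).
It fails at once if the hand touches the stem or shade (contact force between any of the fingers, the arm and stem above 0.5 N).
It fails at once if the fork stand is rammed (contact force between any of lamp, the arm and fork above 20 N).
It fails at once if a bystander is moved by more than 25 mm (distance of any of case, tumbler, book_high, cream from where it was at the start of the episode above 0.025 m).
It also fails if it takes over 69 s, if anything falls off the work surface, if the arm or the gripper's body presses on something with over 40 N, if the wrist force passes 120 N, or if a joint passes its speed limit or range.

### The arm

A 6-joint arm with a two-finger parallel gripper is mounted at the origin on the work surface. World frame = base frame: x ahead of the robot, y to its left, z up, the work surface at z = 0. Lengths are in m, angles in rad, forces in N, time in s.
With the tool pointing down it reaches from about 0.375 to 0.9 m from the base axis. Payload 3.1 kg.
Tool frame: the origin (TCP) lies on the centre line of the jaws, within the pads' length; the fingertips stand 19 mm ahead of it and the grasp point (between the pads) is the TCP; z points along the fingers, y is the line along which they close (so a half turn about z gives the same grasp; the last joint's range is limited). The gripper opens to 85 mm and grips with 20 to 120 N. Pads are 22 mm wide; open, the fingers measure 114 mm over their backs; the gripper's body (76 mm by 85 mm) begins 54 mm behind the grasp point. The pads swing forward as they close: fully open they stand 13 mm farther back than shut.
Start: joints at [0.954, 0.527, 1.433, -0, 1.181, -0.178], TCP at [0.265, 0.566, 0.25] pointing down, gripper open.
Joint ranges: [-3.08, 3.08], [-0.75, 2.2], [0.22, 2.44], [-1.43, 4.57], [0, 2.65], [-2.85, 2.85]. Speed limits (rad/s): [2.79, 2.79, 3.14, 3.14, 3.14, 3.14].

### API

Orientations are given as a unit quaternion [x, y, z, w].
In Python, from station import manip, cams, sign_off gives the robot as it stands.
- The arm moves only by the tool carry_out, never from a script. Its argument "targets" is a list that holds one entry, the list of rows, each a list of 7 numbers: the shift along the tool's x, y, z in cm, then the turn, a rotation vector about the tool's x, y, z in degrees, then the finger opening in cm, from 0 to 8.54. A call has 1 to 12 rows; each row is the pose to reach, as a shift and turn from the pose commanded when the call began, along the tool's axes at that moment; what a row does not reach only later rows make up. A row lasts 1/12 s, in which the tool goes at most 41.7 mm and 7.16 degrees, less where a joint would pass 70% of its speed; a pose out of reach is approached as far as the arm can. A call with a gripper value outside its range is refused whole. The fingers move at their own pace and stop on an object; "force" is the grip in N (left out, the last holds). Time passes only in rows, so rows that repeat a pose let the fingers close. It gives the time, the measured TCP pose, the force, the opening and the grip force at its end, in the units of the state.
- manip.sense(): the state, without advancing time (a new reading comes with each control period).
- cams.snapshot(name): name is "scene" or "top" or "wrist"; returns the picture (480x640x3 uint8, red, green, blue); there is no depth.
- cams.camera_info(name): a dict with "K" (3x3 intrinsics, pixels), "T" (4x4, takes a point from camera to world coordinates). Camera axes: x right, y down, z forward; pixel columns grow to the right and rows downward; lengths in m; the calibration is good to about 2 mm. The wrist camera is an equidistant fisheye: a pixel r from the principal point sees the ray r / f radians off the axis. A picture is of the moment at which its call begins: read the wrist's pose just before it. camera_info takes no time and is no camera call; for the wrist camera it gives the pose at the moment of the call.
- sign_off(): hands the job in; it is judged then, once.
The state is a dict: "t": time; "q": joint angles; "qd": joint speeds; "tau": joint torques, N m; "tcp_pos": TCP position; "tool_rot": TCP orientation; "force": force on the tool from outside, world axes, zero at the start; "ft_torque": the same for the moment, N m; "finger_gap": opening from 0.0 (shut) to 1.0 (fully open); "gripper_force": force on a finger pad.
Only numpy, scipy, OpenCV 4.12 (cv2) and the standard library are available. Lean on these libraries where they do the work, as an engineer would, in place of code of your own. Each camera call takes 0.05 s, during which the arm holds its last target. There are 200 camera calls.

## Working session

There is one attempt and no reset: what is moved stays moved. The work goes in short steps, Python scripts to look and compute and a tool call to move; the robot and the scene stay as the last step left them, time stands still between calls to the robot, and variables do not carry over. Pictures are saved under pics/ and viewed, at most 10 in all, crops included, and the job is handed in when it is done.

Besides the shell and the picture viewer there is one more tool, called as name([rows], argument=value, ...), one row to a line, values as JSON. carry_out: Moves the arm, as the interface text tells. Its arguments: {"type":"object","properties":{"targets":{"type":"array"},"force":{"type":"number"}},"required":["targets"]}

```bash
mkdir -p pics; python3 - <<'E'
from station import manip,cams
import cv2,numpy as np
np.set_printoptions(precision=4,suppress=True)
for n in("scene","top"):
    im=cams.snapshot(n); cv2.imwrite(f"pics/{n}0.png",im[:,:,::-1]); c=cams.camera_info(n); print(n,c["K"],c["T"])
print(manip.sense())
E
```

```text
scene [[584.0206   0.     318.7845]
 [  0.     584.0206 245.9914]
 [  0.       0.       1.    ]] [[ 0.2396  0.5818 -0.7772  1.8561]
 [ 0.9707 -0.1594  0.1799 -0.2715]
 [-0.0192 -0.7975 -0.603   1.214 ]
 [ 0.      0.      0.      1.    ]]
top [[499.4107   0.     322.497 ]
 [  0.     499.4107 259.1742]
 [  0.       0.       1.    ]] [[-0.0006 -0.9927  0.1207  0.4572]
 [-1.      0.0002 -0.003   0.0297]
 [ 0.0029 -0.1207 -0.9927  1.4889]
 [ 0.      0.      0.      1.    ]]
{'t': 0.1, 'q': array([ 0.9535,  0.5284,  1.4338,  0.    ,  1.1814, -0.1785]), 'qd': array([-0.002 , -0.0022, -0.0048,  0.0012, -0.0006, -0.    ]), 'tau': array([  0.0002, -44.3301, -17.8586,  -0.0002,   0.0039,   0.    ]), 'tcp_pos': array([0.2651, 0.5653, 0.2494]), 'tool_rot': array([ 0.2177,  0.976 , -0.0009, -0.0004]), 'force': array([-0.7695,  0.1219,  1.1499]), 'ft_torque': array([ 0.0488, -0.0086,  0.031 ]), 'gripper_force': 0.0, 'finger_gap': 1.0037696388083788}
```

View pics/scene0.png

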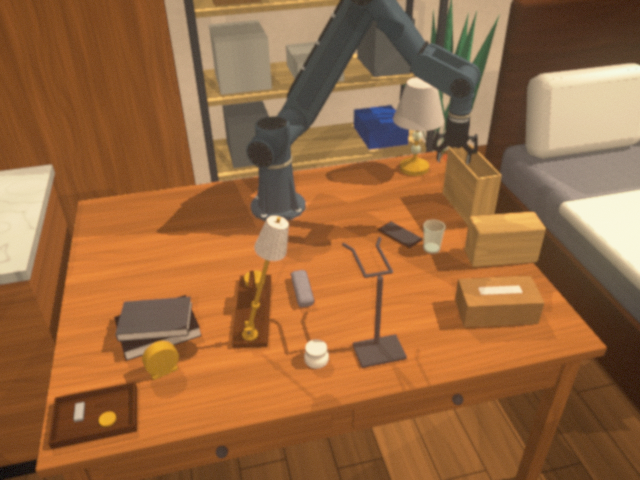

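View pics/top0.png

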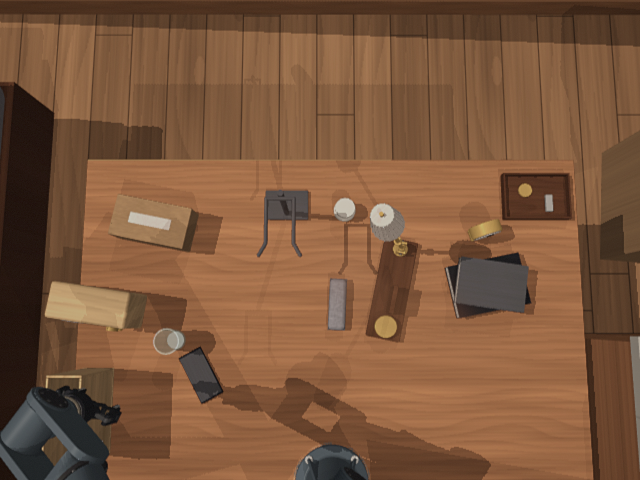

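```bash
cat > lib.py <<'E'
import numpy as np, cv2
from station import manip,cams
np.set_printoptions(precision=4,suppress=True)
def ray(n,p):
    c=cams.camera_info(n); d=np.linalg.inv(c["K"])@[p[0],p[1],1.]
    return c["T"][:3,3], c["T"][:3,:3]@d
def onz(n,p,z):
    o,d=ray(n,p); return o+d*(z-o[2])/d[2]
def proj(n,P):
    c=cams.camera_info(n); q=c["K"]@(c["T"][:3,:3].T@(np.asarray(P)-c["T"][:3,3])); return q[:2]/q[2]
E
python3 - <<'E'
from lib import *
im=cv2.imread("pics/top0.png"); hsv=cv2.cvtColor(im,cv2.COLOR_BGR2HSV)
for p in [(386,327),(405,300),(400,247),(380,215),(285,210),(294,240),(340,300),(320,230),(360,350)]: print(p,hsv[p[1],p[0]])
big=cv2.resize(im[150:350,230:430],(800,800),interpolation=cv2.INTER_CUBIC)
cv2.imwrite("pics/c1.png",cv2.resize(im[180:345,235:435],(727,600),interpolation=cv2.INTER_CUBIC))
E
```

```text
(386, 327) [ 18 135 176]
(405, 300) [ 11 142  90]
(400, 247) [ 17 143 105]
(380, 215) [ 18 132 179]
(285, 210) [ 8 62 49]
(294, 240) [ 3 41 74]
(340, 300) [  6  27 140]
(320, 230) [ 12 140 159]
(360, 350) [ 12 137 162]
```

View pics/c1.png

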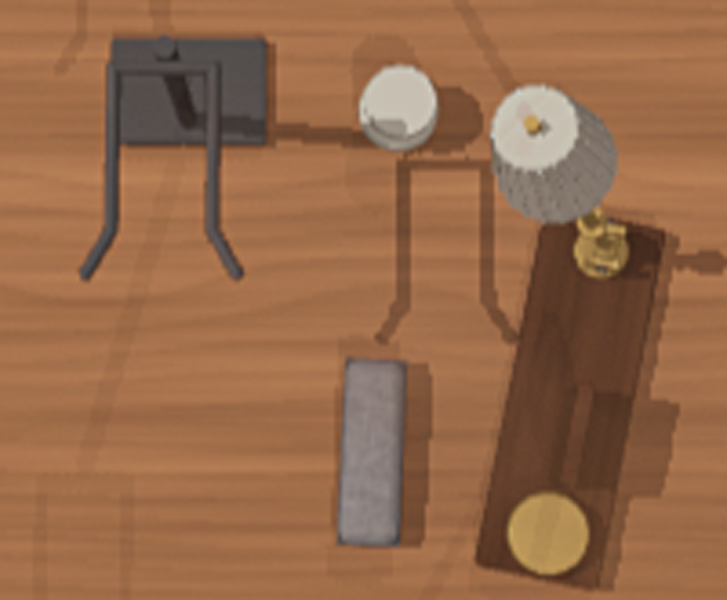

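```bash
python3 - <<'E'
from lib import *
im=cv2.imread("pics/top0.png"); hsv=cv2.cvtColor(im,cv2.COLOR_BGR2HSV)
s=727/200
def f(p,z): return onz("top",(p[0]/s+235-.36,p[1]/s+180-.36),z)
for nm,p,z in [("FL",(543,222),.02),("FR",(664,235),.02),("RR",(601,588),.02),("RL",(477,566),.02),("disc",(548,533),.042),("finial",(533,125),.4),
 ("tL far",(113,70),.25),("tR far",(215,70),.25),("tL bend",(112,230),.25),("tR bend",(212,228),.25),("tipL",(86,274),.25),("tipR",(237,275),.25),("post",(166,47),.25),
 ("case a",(345,362),.034),("case b",(405,362),.034),("case c",(400,545),.034),("case d",(340,545),.034),("jar",(399,98),.05)]: print(nm,f(p,z))
# black mask: fork
m=((hsv[...,1]<80)&(hsv[...,2]<95)).astype(np.uint8); m[:, :255]=0; m[:,312:]=0; m[:185]=0; m[260:]=0
for r in (212,220,226,232,238,241,246,252):
    c=np.flatnonzero(m[r]); print(r,c)
# yellow disc
y=cv2.inRange(hsv,(14,100,120),(30,255,255)); 
n,l,st,ce=cv2.connectedComponentsWithStats(y[310:345,370:405]); 
k=1+np.argmax(st[1:,4]); cc=ce[k]+[370,310]; print("disc",st[k],cc,onz("top",cc,.042))
E
```

```text
FL [ 0.6911 -0.1579  0.02  ]
FR [ 0.6804 -0.2568  0.02  ]
RR [ 0.3951 -0.1997  0.02  ]
RL [ 0.4125 -0.1008  0.02  ]
disc [ 0.4389 -0.1552  0.042 ]
finial [ 0.6906 -0.1042  0.4   ]
tL far [0.7618 0.1698 0.25  ]
tR far [0.7618 0.0987 0.25  ]
tL bend [0.649  0.1691 0.25  ]
tR bend [0.6504 0.1001 0.25  ]
tipL [0.6184 0.1865 0.25  ]
tipR [0.6176 0.0827 0.25  ]
post [0.7783 0.133  0.25  ]
case a [0.5751 0.0048 0.034 ]
case b [ 0.5751 -0.0434  0.034 ]
case c [ 0.4295 -0.0385  0.034 ]
case d [0.4295 0.0091 0.034 ]
jar [ 0.7879 -0.0391  0.05  ]
212 [264 265 266 267 268 269 270 271 272 273 274 275 276 277 278 279 280 281
 282 283 284 285 286 287 288 289 290 291 292 294 295 296 297 298 299 300
 301 302 303 304 305 306 307]
220 [264 265 266 267 293 294]
226 [264 265 266 293 294]
232 [264 265 266 293 294]
238 [264 265 266 293 294]
241 [265 266 293 294]
246 [262 263 264 295 296]
252 [259 260 261 297 298 299]
disc [  4   5  23  23 402] [385.3259 326.1567] [ 0.4393 -0.155   0.042 ]
```

```bash
python3 - <<'E'
from lib import *
O=np.array([.5155,-.1705,0]);a=np.radians(-11.5);R=np.array([[np.cos(a),-np.sin(a),0],[np.sin(a),np.cos(a),0],[0,0,1]])
L=lambda *p:O+R@(np.array(p)/1000)
out=[]
for n,(u0,v0,w,h) in (("top",(355,190,80,160)),("scene",(215,205,80,160))):
    im=cv2.imread(f"pics/{n}0.png"); k=4
    im=cv2.resize(im[v0:v0+h,u0:u0+w],None,fx=k,fy=k,interpolation=cv2.INTER_CUBIC)
    def d(P,c):
        p=(proj(n,P)-[u0,v0]+.5)*k; cv2.circle(im,tuple(int(round(x)) for x in p),2,c,-1)
    for x in(-115,185):
        for y in(-50,50): d(L(x,y,20),(0,0,255))
    for x in(-40,40):
        for y in(-7,7): d(L(x,y,100),(0,255,0))
    d(L(155,0,50),(255,0,0)); th=.28
    for r in (200,280,370): d(L(155,r*np.sin(th),50+r*np.cos(th)),(255,0,255))
    out.append(im[:600])
cv2.imwrite("pics/c2.png",np.hstack(out))
E
```

```text
(no output)
```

View pics/c2.png

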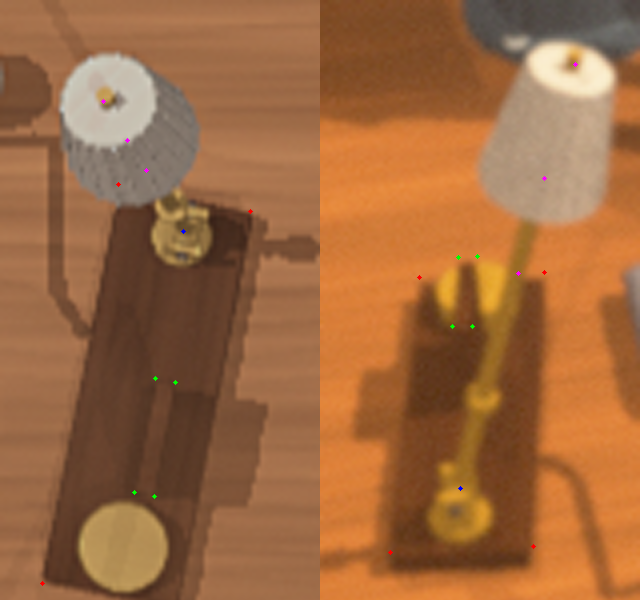

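```bash
cat >> lib.py <<'E'
from scipy.spatial.transform import Rotation as Rn
YAW=np.radians(-11.5)
def tool_R(phi=0,yaw=YAW):  # tool x = -lamp x, tool z down; phi = lamp lean to its +y
    return Rn.from_euler('z',yaw)*Rn.from_rotvec([-phi,0,0])*Rn.from_matrix(np.array([[-1,0,0],[0,1,0],[0,0,-1.]]))
def rel(pc,Rc,p,R):
    return np.r_[Rc.inv().apply(np.asarray(p)-pc)*100,np.degrees((Rc.inv()*R).as_rotvec())]
E
python3 - <<'E'
from lib import *
s=manip.sense(); pc=np.array([.265,.566,.25]); Rc=Rn.from_quat(s["tool_rot"])
print(rel(pc,Rc,[.5155,-.1705,.25],tool_R()),s["tcp_pos"])
E
```

```text
[-53.9687 -56.0285   0.0884  -0.1067  -0.0328 -13.6428] [0.2651 0.5653 0.2494]
```

carry_out([
  [[-1, -1, 0, 0, 0, 0, 8.5], [-3, -3, 0, 0, 0, 0, 8.5], [-5.5, -5.7, 0, 0, 0, 0, 8.5], [-8, -8.3, 0, 0, 0, 0, 8.5], [-10.5, -10.9, 0, 0, 0, 0, 8.5], [-13, -13.5, 0, 0, 0, 0, 8.5], [-15.5, -16.1, 0, 0, 0, 0, 8.5], [-18, -18.7, 0, 0, 0, 0, 8.5], [-20.5, -21.3, 0, 0, 0, 0, 8.5], [-23, -23.9, 0, 0, 0, 0, 8.5], [-25.5, -26.5, 0, 0, 0, 0, 8.5], [-28, -29, 0, 0, 0, 0, 8.5]],
])

```text
t: 1.1
tcp_pos: [0.3956, 0.1826, 0.2502]
tool_rot: [0.218, 0.976, -0.0, -0.0]
force: [0.7, 0.8, -0.4]
finger_gap: 0.996
gripper_force: 0.0
```

carry_out([
  [[-2.5, -2.6, 0, 0, 0, -1, 8.5], [-5, -5.2, 0, 0, 0, -2, 8.5], [-7.5, -7.8, 0, 0, 0, -4, 8.5], [-10, -10.4, 0, 0, 0, -6, 8.5], [-12.5, -13, 0, 0, 0, -8, 8.5], [-15, -15.6, 0, 0, 0, -10, 8.5], [-17.5, -18.2, 0, 0, 0, -11, 8.5], [-20, -20.8, 0, 0, 0, -12, 8.5], [-22.5, -23.4, 0, 0, 0, -13, 8.5], [-24.5, -25.5, 0, 0, 0, -13.6, 8.5], [-25.7, -26.7, 0, 0, 0, -13.6, 8.5], [-26, -27, 0, 0, 0, -13.6, 8.5]],
])

```text
t: 2.1
tcp_pos: [0.5174, -0.1733, 0.25]
tool_rot: [0.102, 0.995, -0.0, 0.0]
force: [0.2, 0.3, -0.6]
finger_gap: 0.995
gripper_force: 0.0
```

```bash
python3 - <<'E'
from lib import *
s=manip.sense(); Rc=Rn.from_quat(s["tool_rot"]);print(s["t"],s["tcp_pos"],s["tool_rot"],s["q"])
print(rel(s["tcp_pos"],Rc,[.5155,-.1705,.25],tool_R()))
im=cams.snapshot("scene"); t=cams.snapshot("top"); w=cams.snapshot("wrist")
cv2.imwrite("pics/mix.png",np.hstack([t[150:400,300:460],im[180:430,190:350],cv2.resize(w,(334,250))])[:,:,::-1])
cv2.imwrite("pics/scene1.png",im[:,:,::-1]);cv2.imwrite("pics/top1.png",t[:,:,::-1])
E
```

```text
2.1 [ 0.5174 -0.1733  0.25  ] [ 0.1021  0.9948 -0.0004  0.0005] [-0.528   0.4209  1.6336 -0.0003  1.0859 -1.894 ]
[ 0.2426  0.2401 -0.0007 -0.0368  0.0585 -0.2258]
```

View pics/mix.png

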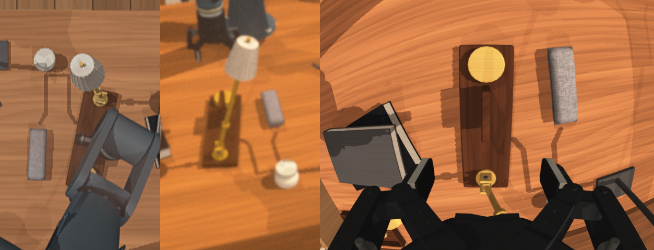

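```bash
python3 - <<'E'
from lib import *
w=cams.snapshot("wrist"); c=cams.camera_info("wrist"); K=c["K"];T=c["T"]
def wz(p,z):
    d=(np.array(p)-[K[0,2],K[1,2]])/K[0,0]; r=np.hypot(*d); v=T[:3,:3]@np.r_[np.sin(r)*d/r,np.cos(r)]
    return T[:3,3]+v*(z-T[2,3])/v[2]
hsv=cv2.cvtColor(w,cv2.COLOR_RGB2HSV); y=cv2.inRange(hsv,(14,100,120),(30,255,255)); y[240:]=0
n,l,st,ce=cv2.connectedComponentsWithStats(y); k=1+np.argmax(st[1:,4]); print(st[k],ce[k],wz(ce[k],.042))
h=cv2.inRange(hsv,(0,60,0),(30,255,110)); 
for r in (180,220,260,300): 
    cc=np.flatnonzero(h[r]); cc=cc[(cc>240)&(cc<400)]; print(r,cc.min(),cc.max(),wz((cc.min(),r),.02),wz((cc.max(),r),.02))
E
```

```text
[ 281   90   73   70 3954] [317.1596 124.3364] [ 0.4398 -0.1546  0.042 ]
180 266 367 [ 0.4817 -0.2135  0.02  ] [ 0.5012 -0.1184  0.02  ]
220 267 366 [ 0.5208 -0.2219  0.02  ] [ 0.5403 -0.1261  0.02  ]
260 269 364 [ 0.5622 -0.2301  0.02  ] [ 0.5816 -0.135   0.02  ]
300 270 361 [ 0.607  -0.2405  0.02  ] [ 0.6263 -0.1453  0.02  ]
```

carry_out([
  [[0.2, 0.2, 1, 0, 0, 0, 8.5], [0.2, 0.2, 3, 0, 0, 0, 8.5], [0.2, 0.2, 5, 0, 0, 0, 8.5], [0.2, 0.2, 7, 0, 0, 0, 8.5], [0.2, 0.2, 9, 0, 0, 0, 7], [0.2, 0.2, 11, 0, 0, 0, 6], [0.2, 0.2, 13, 0, 0, 0, 5], [0.2, 0.2, 14.5, 0, 0, 0, 4], [0.2, 0.2, 16, 0, 0, 0, 4], [0.2, 0.2, 17, 0, 0, 0, 4], [0.2, 0.2, 17.7, 0, 0, 0, 4], [0.2, 0.2, 18, 0, 0, 0, 3.6]],
], force=40)

```text
t: 3.3
tcp_pos: [0.5144, -0.167, 0.0697]
tool_rot: [0.1, 0.995, 0.0, -0.001]
force: [1.0, 0.5, -0.6]
finger_gap: 0.423
gripper_force: 0.0
```

carry_out([
  [[0, 0, 0, 0, 0, 0, 3], [0, 0, 0, 0, 0, 0, 2.5], [0, 0, 0, 0, 0, 0, 2], [0, 0, 0, 0, 0, 0, 1.5], [0, 0, 0, 0, 0, 0, 1], [0, 0, 0, 0, 0, 0, 0.5], [0, 0, 0, 0, 0, 0, 0], [0, 0, 0, 0, 0, 0, 0]],
], force=60)

```text
t: 3.97
tcp_pos: [0.5156, -0.1694, 0.0713]
tool_rot: [0.101, 0.995, -0.001, 0.001]
force: [-2.6, -5.1, 6.8]
finger_gap: 0.157
gripper_force: 60.1
```

```bash
python3 - <<'E'
from lib import *
s=manip.sense();print(s)
im=cams.snapshot("scene"); t=cams.snapshot("top")
cv2.imwrite("pics/scene2.png",im[:,:,::-1]);cv2.imwrite("pics/top2.png",t[:,:,::-1])
# shade mask in scene
hsv=cv2.cvtColor(im,cv2.COLOR_RGB2HSV); m=cv2.inRange(hsv,(0,0,120),(40,95,255))
n,l,st,ce=cv2.connectedComponentsWithStats(m)
for k in range(1,n):
    if 200<st[k,4]<5000: print(st[k],ce[k])
hsv=cv2.cvtColor(t,cv2.COLOR_RGB2HSV); m=cv2.inRange(hsv,(0,0,100),(40,80,255))
n,l,st,ce=cv2.connectedComponentsWithStats(m)
for k in range(1,n):
    if 100<st[k,4]<5000: print("top",st[k],ce[k])
cv2.imwrite("pics/mix2.png",cv2.resize(np.hstack([t[150:350,300:460],im[180:380,190:350]]),None,fx=2.4,fy=2.4)[:,:,::-1])
E
```

```text
{'t': 3.9667, 'q': array([-0.5231,  0.6932,  1.7759, -0.001 ,  0.6697, -1.8914]), 'qd': array([ 0.0018,  0.0025,  0.0007,  0.0009, -0.0005,  0.0025]), 'tau': array([  2.9055, -38.8726,  -7.2262,   0.7108,   0.1518,  -0.1026]), 'tcp_pos': array([ 0.5156, -0.1694,  0.0713]), 'tool_rot': array([ 0.1007,  0.9949, -0.0008,  0.0011]), 'force': array([-2.5892, -5.087 ,  6.8124]), 'ft_torque': array([-0.5672,  0.2595, -0.1047]), 'gripper_force': 60.09091258049011, 'finger_gap': 0.1570443821473886}
[ 165    0   47  183 3192] [188.1485  87.9182]
[ 411    0   29   68 1315] [423.7559  26.8122]
[272  98  28  31 470] [284.9489 112.0617]
[208 106  19  33 482] [217.0622 122.0249]
[   0  165   54  119 4828] [ 21.575  218.4611]
[ 239  215   51   45 1241] [271.5592 239.145 ]
[424 223  20  30 408] [431.8333 238.4975]
[292 271  22  35 510] [302.0373 287.6353]
[479 286  43   9 298] [499.6846 289.6141]
[117 308  83  36 748] [164.4586 333.2219]
[305 341  23  27 522] [315.9866 353.7989]
top [544 194   9  18 143] [548.4615 202.4755]
top [334 198  22  23 404] [344.2673 209.2228]
top [ 368  203   35   38 1002] [384.5818 221.9301]
top [128 211  43  19 479] [149.0919 220.3319]
top [329 279  18  21 283] [337.7597 287.371 ]
top [153 328  32  27 431] [170.9234 339.7193]
top [630 336  10 130 702] [636.0769 381.1866]
```

View pics/mix2.png

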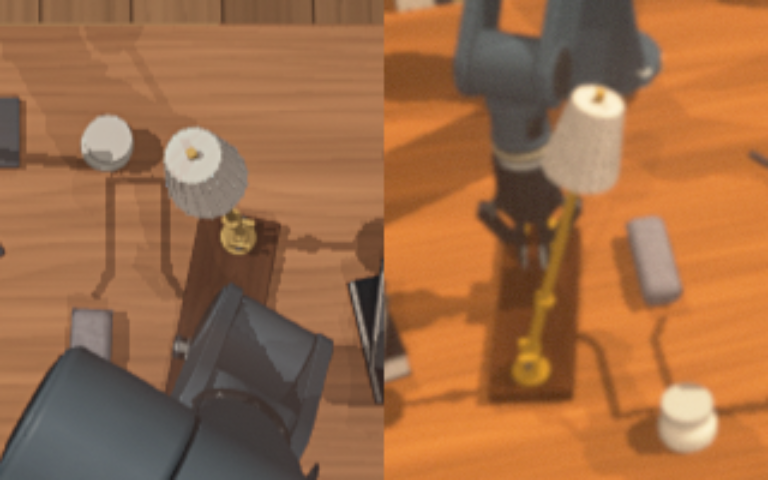

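```bash
cat >> lib.py <<'E'
from scipy.optimize import brentq
def pivot(p,R):   # knuckle from TCP pose; tool axes -> lamp axes: x=-tx,y=ty,z=-tz ; knuckle at grip +155,0,-20
    return np.asarray(p)+R.apply([-.155,0,.0205])
THR={"top":(60,170),"scene":(75,195)}
def disc(n,im,guess):
    hsv=cv2.cvtColor(im,cv2.COLOR_RGB2HSV); m=cv2.inRange(hsv,(0,0,THR[n][1]),(180,THR[n][0],255))
    cs,_=cv2.findContours(m,cv2.RETR_EXTERNAL,cv2.CHAIN_APPROX_NONE); best=None
    for c in cs:
        if cv2.contourArea(c)<60: continue
        h=cv2.convexHull(c); M=cv2.moments(h); q=np.array([M["m10"],M["m01"]])/M["m00"]
        d=np.hypot(*(q-guess))
        if best is None or d<best[0]: best=(d,q,M["m00"])
    return best
def theta(n,im,p,R,gth=0.):
    P0=pivot(p,R); ax=R.apply([-1,0,0]); ax[2]=0; ax/=np.linalg.norm(ax); ly=np.cross([0,0,1],ax)
    f=lambda t:proj(n,P0+.37*(np.sin(t)*ly+np.array([0,0,np.cos(t)])))
    b=disc(n,im,f(gth))
    if b is None: return None
    g=(f(gth+.02)-f(gth-.02))/.04; t=gth
    for _ in range(4): t+=g@(b[1]-f(t))/(g@g)
    return t,np.hypot(*(b[1]-f(t))),b[2]
E
python3 - <<'E'
from lib import *
s=manip.sense(); R=Rn.from_quat(s["tool_rot"])
for n in("top","scene"):
  im=cv2.imread(f"pics/{n}2.png")[:,:,::-1].copy()
  h=cv2.cvtColor(im,cv2.COLOR_RGB2HSV)
  P=proj(n,pivot(s["tcp_pos"],R)); print(n,"pivot px",P)
  c={"top":(382,214),"scene":(279,221)}[n]
  print(h[c[1]-8:c[1]+30:2,c[0],1],h[c[1]-8:c[1]+30:2,c[0],2])
  for v in (150,160,170,180,190,200):
    THR[n]=(THR[n][0],v); print(v,theta(n,im,s["tcp_pos"],R,.28),disc(n,im,np.array(c)))
E
```

```text
top pivot px [400.1162 247.0616]
[ 28  25  26  26  89  33  26  27  27  26  40  44  46  47  45  48  45  84
 143] [206 206 207 194 129 172 208 206 206 209 159 145 143 136 130 132 142 149
 125]
150 (np.float64(0.27933967760456724), np.float64(0.023779680492236173), 434.5) (np.float64(2.060543545394844), array([380.0157, 214.5554]), 434.5)
160 (np.float64(0.2803152457823218), np.float64(0.02852849502329422), 424.5) (np.float64(2.207683318124505), array([379.8567, 214.5293]), 424.5)
170 (np.float64(0.2805026123065685), np.float64(0.0967835639135726), 417.5) (np.float64(2.2126806803072436), array([379.8351, 214.4575]), 417.5)
180 (np.float64(0.27997979612584795), np.float64(0.20562430309344043), 396.0) (np.float64(2.096153967161462), array([379.9352, 214.3611]), 396.0)
190 (np.float64(0.2796706773314498), np.float64(0.2863800430286284), 385.0) (np.float64(2.0240402674210185), array([379.9965, 214.2879]), 385.0)
200 (np.float64(0.2799088828945063), np.float64(0.16149724155902814), 369.5) (np.float64(2.098812043680055), array([379.9409, 214.4064]), 369.5)
scene pivot px [249.7671 326.0556]
[
[... 328 characters left out ...]
6254034966), np.float64(17.512767418220015), 993.5) (np.float64(16.908633081512882), array([273.5234, 236.9971]), 993.5)
170 (np.float64(0.27036749406968796), np.float64(17.484352045022746), 969.5) (np.float64(16.847064902670276), array([273.7655, 237.0132]), 969.5)
180 (np.float64(0.28030338801354454), np.float64(16.788602966769133), 851.5) (np.float64(16.027362274528887), array([275.3742, 236.6119]), 851.5)
190 (np.float64(0.29676634937033614), np.float64(7.920326811421038), 398.0) (np.float64(7.416683264798906), array([279.5046, 228.3995]), 398.0)
200 (np.float64(0.28840817472998836), np.float64(3.222811581697241), 242.5) (np.float64(2.540294791004605), array([279.1684, 223.5347]), 242.5)
```

```bash
cat > ctl.py <<'E'
from lib import *
import pickle
from scipy.optimize import least_squares
ROW,SUB=1/12,1/240
PAR=dict(g=4.47,k=27.2,b=.388,c=3.227); STOP=.28; ARM=.0205
def sim(x,knots,T,par=PAR,every=None):
    """x=[theta,rate,phibias]; knots (n,3): t,phi,y_tcp, linear between; t from 0 to T. z=theta+c*y_pivot keeps accelerations out."""
    g,k,b,c=(par[i] for i in "gkbc"); n=int(round(T/SUB)); t=np.arange(n+1)*SUB
    ph=np.interp(t,knots[:,0],knots[:,1]); y=np.interp(t,knots[:,0],knots[:,2])-ARM*ph
    dph=np.diff(ph)/SUB; dy=np.diff(y)/SUB
    th,w,pb=x; out=[]; vz=w   # at knots' start everything at rest
    zt=th+c*y[0]
    for i in range(n):
        th=zt-c*y[i]; vz+=SUB*(g*th+k*(ph[i]+pb)-b*(vz-c*dy[i]-dph[i])); zt+=SUB*vz
        th=zt-c*y[i+1]
        if th-ph[i+1]>STOP: th=ph[i+1]+STOP; zt=th+c*y[i+1]; vz=min(vz,dph[i]+c*dy[i])
        if every and (i+1)%every==0: out.append((th,vz-c*dy[i]))
    # arm at rest at end: rate = vz
    return np.array([th,vz,pb]),np.array(out)
def kf_predict(x,P,knots,T,q=(.0008,.02,.0006)):
    x1,_=sim(x,knots,T); 
    if T<1e-9: return x,P
    A=np.array([(sim(x+e,knots,T)[0]-sim(x-e,knots,T)[0])/2e-4 for e in np.eye(3)*1e-4]).T
    return x1,A@P@A.T+np.diag(np.square(q))*T*10
def kf_update(x,P,z,r=.002):
    K=P[:,0]/(P[0,0]+r*r); return x+K*(z-x[0]),P-np.outer(K,P[0])
def plan(x,phi0,ypath,N,hold=.1,tail=10,lim=.16):
    """ypath: y at 0..N rows (shift from now). Returns N phis."""
    n=N+tail; t=[0]+[ROW*(i+1) for i in range(N)]+[ROW*N+hold]+[ROW*(N+i+1)+hold for i in range(tail)]
    yy=np.r_[ypath,ypath[-1],np.full(tail,ypath[-1])]
    ff=np.clip(.119*np.gradient(np.gradient(ypath,ROW),ROW),-.1,.1)[1:]
    f0=np.r_[np.zeros(n)]; f0[:N]=ff; T=t[-1]
    def res(f):
        ph=np.r_[phi0,f[:N],f[N-1],f[N:]]; kn=np.c_[t,ph,yy]
        xe,o=sim(x,kn,T,every=5); pk=np.interp((np.arange(len(o))+1)*5*SUB,t,ph)
        return np.r_[o[:,0],.15*o[:,1],.5*(f+x[2]),.9*np.diff(np.r_[phi0,f]),6*(xe[0]+.47*xe[1]),
                     4*np.maximum(0,o[:,0]-pk-.276)*(1 if phi0>-.2 else 0),5*np.maximum(0,np.abs(f)-lim)]
    s=least_squares(res,f0,max_nfev=8); return s.x[:N]
E
cat > test.py <<'E'
from ctl import *
import time
rng=np.random.default_rng(1)
for gm in (4.47,2.9,6.1):
    true=dict(PAR,g=gm); xt=np.array([.28,0,.004]); x=np.array([.28,0,0]);P=np.diag([1e-5,1e-4,.005**2]); phi=0
    for c in range(9):
        N=8 if c<2 else 6; T=N*ROW; yp=np.zeros(N+1)
        if c>=6: N=12;T=1.; s=np.linspace(0,1,N+1); yp=.1*(10*s**3-15*s**4+6*s**5)
        t0=time.time(); f=np.round(np.degrees(plan(x,phi,yp,N)),1); fr=np.radians(f)
        kn=np.c_[np.arange(N+1)*ROW,np.r_[phi,fr],yp]
        xt,o=sim(xt,kn,T,true,every=20); x,P=kf_predict(x,P,kn,T); phi=fr[-1]
        print(gm,c,"rolls",f,"max",np.abs(o[:,0]).max().round(3),"true",xt,"pred",x,round(time.time()-t0,1))
        for j in range(2 if c else 4):
            x,P=kf_update(x,P,xt[0]+.002*rng.standard_normal())
            kn=np.array([[0,phi,0],[.05,phi,0]]); xt,_=sim(xt,kn,.05,true); x,P=kf_predict(x,P,kn,.05)
E
python3 test.py
```

```text
4.47 0 rolls [-3.8  1.2  2.1  2.   1.9  1.6  1.3  1.8] max 0.214 true [ 0.0116 -0.0155  0.004 ] pred [-0.0103 -0.093   0.    ] 0.1
4.47 1 rolls [-4.2 -3.4 -1.8 -0.7 -0.   0.3  0.3  0.2] max 0.042 true [0.0204 0.0091 0.004 ] pred [-0.0009 -0.0351  0.004 ] 0.1
4.47 2 rolls [-2.4 -1.8 -0.6  0.1  0.3  0.1] max 0.022 true [-0.0014 -0.0378  0.004 ] pred [ 0.0021 -0.0277  0.0046] 0.1
4.47 3 rolls [-0.  -0.2 -0.3 -0.4 -0.3 -0.3] max 0.015 true [-0.0149 -0.0371  0.004 ] pred [-0.0001  0.0017  0.0047] 0.1
4.47 4 rolls [ 1.7  1.1  0.1 -0.6 -0.7 -0.6] max 0.019 true [-0.0035  0.0166  0.004 ] pred [-0.0024  0.0185  0.004 ] 0.0
4.47 5 rolls [-0.2 -0.2 -0.2 -0.2 -0.3 -0.3] max 0.007 true [-0.0071 -0.0162  0.004 ] pred [-0.0003 -0.0003  0.0041] 0.1
4.47 6 rolls [ 3.   3.9  3.7  2.8  1.4 -0.1 -1.7 -3.  -3.6 -3.5 -2.6 -1.3] max 0.011 true [-0.0029  0.0304  0.004 ] pred [0.0021 0.0398 0.0039] 0.1
4.47 7 rolls [ 2.1  3.6  3.7  3.   1.7  0.  -1.6 -3.  -3.6 -3.5 -2.7 -1.3] max 0.04 true [-0.0405 -0.0465  0.004 ] pred [0.0037 0.041  0.0041] 0.1
4.47 8 rolls [ 7.3  7.3  4.7  2.2  0.4 -1.  -2.2 -3.2 -3.6 -3.
[... 1723 characters left out ...]
7  0.0543  0.0115] 0.1
6.1 4 rolls [ 8.   5.7  1.1 -1.9 -2.6 -2. ] max 0.096 true [-0.0821 -0.1339  0.004 ] pred [-0.0073  0.1015  0.0085] 0.1
6.1 5 rolls [ 9.3  7.9  2.4 -1.6 -2.8 -2.2] max 0.107 true [-0.0439  0.0322  0.004 ] pred [-0.0116  0.1401  0.0046] 0.1
6.1 6 rolls [ 6.5  6.9  4.7  2.4  0.5 -0.9 -2.1 -3.1 -3.6 -3.4 -2.5 -1.2] max 0.043 true [-0.0034  0.0368  0.004 ] pred [0.0003 0.0381 0.0027] 0.1
6.1 7 rolls [ 3.5  4.7  4.2  3.   1.5 -0.1 -1.7 -2.9 -3.6 -3.4 -2.5 -1.2] max 0.143 true [0.1433 0.3765 0.004 ] pred [0.0011 0.0368 0.0023] 0.1
6.1 8 rolls [-1.5  1.3  0.2 -2.   0.7 -0.9 -2.6 -3.3 -5.7 -2.4 -0.9  0.7] max 0.283 true [0.0625 0.0303 0.004 ] pred [ 0.0024 -0.1377  0.0045] 0.2
```

```bash
python3 - <<'E'
s=open("ctl.py").read()
s=s.replace("par=PAR,every=None):","par=PAR,every=None,stop=True):").replace("th,w,pb=x; out","th,w,pb,g=x; out").replace("if th-ph[i+1]>STOP:","if stop and th-ph[i+1]>STOP:").replace("np.array([th,vz,pb])","np.array([th,vz,pb,g])")
s=s.replace("q=(.0008,.02,.0006)","q=(.0008,.015,.0003,.05)").replace("np.eye(3)","np.eye(4)")
s=s.replace("g,k,b,c=(par[i] for i in \"gkbc\")","k,b,c=(par[i] for i in \"kbc\")")
s=s.replace("xe,o=sim(x,kn,T,every=5)","xe,o=sim(x,kn,T,every=5,stop=x[0]>.15)").replace("(1 if phi0>-.2 else 0)","(x[0]>.15)")
open("ctl.py","w").write(s)
t=open("test.py").read()
t=t.replace("xt=np.array([.28,0,.004]); x=np.array([.28,0,0]);P=np.diag([1e-5,1e-4,.005**2])","xt=np.array([.28,0,.004,gm]); x=np.array([.28,0,0,4.47]);P=np.diag([1e-5,1e-4,.005**2,.9**2])")
t=t.replace("range(9)","range(14)").replace("N=8 if c<2 else 6","N=5").replace("c>=6","c>=9").replace("2 if c else 4","3")
t=t.replace('"rolls",f,','')
open("test.py","w").write(t)
E
python3 test.py | cut -c1-150
```

```text
4.47 0 max 0.208 true [ 0.0312 -0.2472  0.004   4.47  ] pred [ 0.0237 -0.2883  0.      4.47  ] 0.2
4.47 1 max 0.013 true [ 0.008  -0.0193  0.004   4.47  ] pred [ 0.0035 -0.0417  0.0023  4.8653] 0.1
4.47 2 max 0.007 true [-0.0051 -0.0407  0.004   4.47  ] pred [ 0.0017 -0.027   0.0035  4.6456] 0.1
4.47 3 max 0.01 true [-0.0021  0.0199  0.004   4.47  ] pred [-0.0013  0.0166  0.0033  4.6891] 0.1
4.47 4 max 0.001 true [0.0014 0.0057 0.004  4.47  ] pred [ 0.0004 -0.0016  0.0033  4.679 ] 0.1
4.47 5 max 0.004 true [0.0045 0.008  0.004  4.47  ] pred [ 0.0003 -0.0043  0.0034  4.6698] 0.1
4.47 6 max 0.007 true [0.0071 0.0095 0.004  4.47  ] pred [ 0.0008 -0.009   0.0035  4.6608] 0.1
4.47 7 max 0.009 true [-0.0003 -0.032   0.004   4.47  ] pred [ 0.0023 -0.0251  0.0039  4.6427] 0.1
4.47 8 max 0.01 true [-0.0097 -0.0209  0.004   4.47  ] pred [0.0001 0.0009 0.004  4.6409] 0.1
4.47 9 max 0.019 true [-0.0146  0.0073  0.004   4.47  ] pred [0.0022 0.0393 0.0038 4.64  ] 0.2
4.47 10 max 0.019 true [-0.0045  0.0299  0.004   4.47  ] pred [0.001  0.0372 0.0037 4.6517] 0.2
4.47 11 max 0.084 true [0.0838 0.204
[... 2215 characters left out ...]
 pred [ 0.0028 -0.028   0.0049  5.9121] 0.1
6.1 7 max 0.018 true [-0.0181 -0.0215  0.004   6.1   ] pred [-0.0036  0.0198  0.0046  5.9191] 0.1
6.1 8 max 0.024 true [0.0093 0.1105 0.004  6.1   ] pred [-0.0069  0.0679  0.0038  5.9898] 0.1
6.1 9 max 0.05 true [0.0502 0.1481 0.004  6.1   ] pred [0.0052 0.0458 0.0041 5.935 ] 0.2
6.1 10 max 0.071 true [-0.0432 -0.0736  0.004   6.1   ] pred [0.0011 0.0339 0.0047 5.9517] 0.2
6.1 11 max 0.064 true [0.0196 0.0769 0.004  6.1   ] pred [0.0039 0.043  0.0042 5.9022] 0.3
6.1 12 max 0.028 true [-0.0181 -0.0117  0.004   6.1   ] pred [-0.0005  0.032   0.0044  5.8762] 0.2
6.1 13 max 0.159 true [0.159  0.4002 0.004  6.1   ] pred [0.0065 0.0486 0.0037 5.8785] 0.2
```

```bash
cat > cyc.py <<'E'
import sys
from ctl import *
# usage: cyc.py N dx dy dz nsnap [init]   (world metres over the next N rows)
N=int(sys.argv[1]); D=np.array([float(v) for v in sys.argv[2:5]]); ns=int(sys.argv[5])
s=manip.sense(); 
if "init" in sys.argv:
    p=s["tcp_pos"]; R=Rn.from_quat(s["tool_rot"])
    S=dict(p=p,R0=R,phi=0.,x=np.array([.28,0,0,4.47]),P=np.diag([1e-5,1e-4,.006**2,.9**2]),t=s["t"],pend=None)
else: S=pickle.load(open("st.pkl","rb"))
x,P=S["x"],S["P"]; ax=S["R0"].apply([-1,0,0]); ax[2]=0; ax/=np.linalg.norm(ax); ly=np.cross([0,0,1],ax)
if S["pend"] is not None:
    n,kn,p,phi=S["pend"]; T=n*ROW
    print("t err",round(s["t"]-S["t"]-T,4)); x,P=kf_predict(x,P,kn,T); S["p"],S["phi"]=p,phi
    if S.get("first"): P=P+np.diag([.02**2,.15**2,0,0]); S["first"]=False
else: S["first"]=True
R=Rn.from_quat(s["tool_rot"]); roll=(S["R0"].inv()*R).as_rotvec()
print("t",round(s["t"],2),"tcp",s["tcp_pos"],"perr",(s["tcp_pos"]-S["p"])*1e3,"turn err deg",np.degrees(roll)-[np.degrees(S["phi"]),0,0],"pred",x)
for j in range(ns):
    s=manip.sense(); im=cams.snapshot("top"); m=theta("top",im,s["tcp_pos"],Rn.from_quat(s["tool_rot"]),x[0])
    if m and m[1]<3 and 250<m[2]<700: print("th",np.round(m,4)); x,P=kf_update(x,P,m[0])
    else: print("BAD",m); cv2.imwrite("pics/bad.png",im[:,:,::-1])
    x,P=kf_predict(x,P,np.array([[0,S["phi"],0],[.05,S["phi"],0]]),.05)
pv=pivot(s["tcp_pos"],Rn.from_quat(s["tool_rot"])); print("x",x,"sd",np.sqrt(np.diag(P)),"pivot",pv)
u=np.linspace(0,1,N+1); u=10*u**3-15*u**4+6*u**5
f=plan(x,S["phi"],u*(D@ly),N)
Rc=S["R0"]*Rn.from_rotvec([S["phi"],0,0]); rows=[];ph=[S["phi"]];ys=[0.]
for i in range(N):
    r=rel(S["p"],Rc,S["p"]+D*u[i+1],S["R0"]*Rn.from_rotvec([f[i],0,0]))
    r=np.round(np.r_[r[:3],r[3],0,0],1)+0; rows.append(r)
    ph.append(S["phi"]+np.radians(r[3])); q=S["p"]+Rc.apply(r[:3]/100); ys.append((q-S["p"])@ly)
kn=np.c_[np.arange(N+1)*ROW,ph,ys]; xe,o=sim(x,kn,N*ROW,every=20)
print("pred th",o[:,0].round(3)); S.update(x=x,P=P,t=manip.sense()["t"],pend=(N,kn,q,ph[-1]))
pickle.dump(S,open("st.pkl","wb"))
print("["+", ".join("["+", ".join("%g"%v for v in r)+", 0]" for r in rows)+"]")
E
echo ok
```

```text
ok
```

carry_out([
  [[0, 0, -0.1, 0, 0, 0, 0], [0, 0, -0.4, 0, 0, 0, 0], [0, 0, -0.9, 0, 0, 0, 0], [0, 0, -1.5, 0, 0, 0, 0], [0, 0, -2.2, 0, 0, 0, 0], [0, 0, -2.9, 0, 0, 0, 0], [0, 0, -3.6, 0, 0, 0, 0], [0, 0, -4.2, 0, 0, 0, 0], [0, 0, -4.7, 0, 0, 0, 0], [0, 0, -4.9, 0, 0, 0, 0], [0, 0, -5, 0, 0, 0, 0], [0, 0, -5, 0, 0, 0, 0]],
], force=90)

```text
t: 5.07
tcp_pos: [0.5148, -0.1682, 0.1205]
tool_rot: [0.101, 0.995, -0.0, 0.0]
force: [-1.0, 0.8, -7.5]
finger_gap: 0.156
gripper_force: 87.9
```

```bash
python3 cyc.py 5 0 0 0 3 init; python3 -c "from lib import *; print(manip.sense()['force'],manip.sense()['ft_torque'])"
```

```text
t 5.07 tcp [ 0.5148 -0.1682  0.1205] perr [0. 0. 0.] turn err deg [0. 0. 0.] pred [0.28 0.   0.   4.47]
th [  0.2808   0.2881 458.    ]
th [  0.2805   0.6039 455.    ]
th [  0.2804   0.5418 462.    ]
x [0.28 0.   0.   4.47] sd [0.0006 0.0106 0.006  0.9021] pivot [ 0.6665 -0.1991  0.0995]
pred th [0.208 0.148 0.095 0.053 0.024]
[[0, 0, 0, -4.1, 0, 0, 0], [0, 0, 0, 1.6, 0, 0, 0], [0, 0, 0, 2.9, 0, 0, 0], [0, 0, 0, 2.7, 0, 0, 0], [0, 0, 0, 3, 0, 0, 0]]
[ 0.4233 -0.4862 -7.4014] [-0.0829  0.0069  0.0354]
```

```bash
sed -i 's/\.9\*np\.diff/(3 if x[0]>.2 else .9)*np.diff/; s/max_nfev=8/max_nfev=20/' ctl.py; python3 cyc.py 6 0 0 0 1 init
```

```text
t 5.22 tcp [ 0.5146 -0.1681  0.12  ] perr [0. 0. 0.] turn err deg [0. 0. 0.] pred [0.28 0.   0.   4.47]
th [  0.2802   0.5492 463.5   ]
x [0.28 0.   0.   4.47] sd [0.0006 0.0106 0.006  0.9007] pivot [ 0.6664 -0.1991  0.0994]
pred th [0.217 0.161 0.11  0.068 0.037 0.016]
[[0, 0, 0, -3.6, 0, 0, 0], [0, 0, 0, -0.7, 0, 0, 0], [0, 0, 0, 1.5, 0, 0, 0], [0, 0, 0, 2.6, 0, 0, 0], [0, 0, 0, 2.8, 0, 0, 0], [0, 0, 0, 2.4, 0, 0, 0]]
```

```bash
python3 - <<'E'
from ctl import *
S=pickle.load(open("st.pkl","rb"))
for f in ([-1.2,-2.4,-3.6,-4,-3,-1],[-1.2,-2.4,-3.6,-4,-2,0],[-1.2,-2.4,-3.6,-3,-1,1]):
    ph=np.radians(np.r_[0,f]); kn=np.c_[np.arange(7)*ROW,ph,0*ph]
    for b in (0,): print(f,sim(S["x"],kn,.5,every=20)[1].round(3).tolist())
S["pend"]=(6,kn,S["p"],ph[-1]); pickle.dump(S,open("st.pkl","wb"))
E
```

```text
[-1.2, -2.4, -3.6, -4, -3, -1] [[0.259, -0.251], [0.238, -0.252], [0.216, -0.284], [0.191, -0.339], [0.161, -0.375], [0.131, -0.363]]
[-1.2, -2.4, -3.6, -4, -2, 0] [[0.259, -0.251], [0.238, -0.252], [0.216, -0.284], [0.191, -0.339], [0.163, -0.336], [0.136, -0.298]]
[-1.2, -2.4, -3.6, -3, -1, 1] [[0.259, -0.251], [0.238, -0.252], [0.216, -0.284], [0.193, -0.3], [0.169, -0.272], [0.149, -0.193]]
```

```bash
python3 - <<'E'
from ctl import *
S=pickle.load(open("st.pkl","rb"))
ph=np.radians([0,-1.2,-2.4,-3.6,-4,-2,0]); kn=np.c_[np.arange(7)*ROW,ph,0*ph]
S["pend"]=(6,kn,S["p"],0.); pickle.dump(S,open("st.pkl","wb"))
E
```

carry_out([
  [[0, 0, 0, -1.2, 0, 0, 0], [0, 0, 0, -2.4, 0, 0, 0], [0, 0, 0, -3.6, 0, 0, 0], [0, 0, 0, -4, 0, 0, 0], [0, 0, 0, -2, 0, 0, 0], [0, 0, 0, 0, 0, 0, 0]],
])

```text
t: 5.77
tcp_pos: [0.5147, -0.169, 0.12]
tool_rot: [0.101, 0.995, -0.001, -0.0]
force: [-0.8, 0.3, -7.9]
finger_gap: 0.154
gripper_force: 88.3
```

```bash
python3 cyc.py 5 0 0 0 3
```

```text
t err 0.0
t 5.77 tcp [ 0.5147 -0.169   0.12  ] perr [ 0.1236 -0.9129  0.0412] turn err deg [ 0.1077 -0.0341  0.0944] pred [ 0.1365 -0.3257  0.      4.47  ]
th [  0.1138   0.5509 491.    ]
th [  0.0881   0.3764 497.    ]
th [  0.0666   0.6487 503.    ]
x [ 0.0442 -0.434  -0.0031  3.9423] sd [0.0032 0.0355 0.0054 0.7874] pivot [ 0.6664 -0.1981  0.0994]
pred th [ 0.018  0.    -0.007 -0.007 -0.004]
[[0, 0, 0, 4.6, 0, 0, 0], [0, 0, 0, 4.3, 0, 0, 0], [0, 0, 0, 2.5, 0, 0, 0], [0, 0, 0, 0.8, 0, 0, 0], [0, 0, 0, -0.2, 0, 0, 0]]
```

Works as predicted; the sign is right.

carry_out([
  [[0, 0, 0, 4.6, 0, 0, 0], [0, 0, 0, 4.3, 0, 0, 0], [0, 0, 0, 2.5, 0, 0, 0], [0, 0, 0, 0.8, 0, 0, 0], [0, 0, 0, -0.2, 0, 0, 0]],
])

```text
t: 6.33
tcp_pos: [0.5151, -0.1683, 0.1203]
tool_rot: [0.1, 0.995, 0.004, 0.001]
force: [0.2, -0.6, -7.0]
finger_gap: 0.153
gripper_force: 89.5
```

```bash
python3 cyc.py 5 0 0 0 3
```

```text
t err -0.0001
t 6.33 tcp [ 0.5151 -0.1683  0.1203] perr [ 0.4893 -0.2029  0.3005] turn err deg [-0.1995 -0.0693 -0.0353] pred [-0.0045  0.0353 -0.0031  3.9423]
th [  0.0351   0.1496 493.    ]
th [  0.045   0.21  493.5  ]
th [  0.0518   0.0384 501.5   ]
x [0.0612 0.1797 0.0027 3.8472] sd [0.0028 0.031  0.0032 0.785 ] pivot [ 0.6668 -0.2     0.0998]
pred th [0.063 0.059 0.045 0.028 0.014]
[[0, 0, 0, -6.7, 0, 0, 0], [0, 0, 0, -4.7, 0, 0, 0], [0, 0, 0, -1.1, 0, 0, 0], [0, 0, 0, 1.1, 0, 0, 0], [0, 0, 0, 1.7, 0, 0, 0]]
```

carry_out([
  [[0, 0, 0, -6.7, 0, 0, 0], [0, 0, 0, -4.7, 0, 0, 0], [0, 0, 0, -1.1, 0, 0, 0], [0, 0, 0, 1.1, 0, 0, 0], [0, 0, 0, 1.7, 0, 0, 0]],
])

```text
t: 6.9
tcp_pos: [0.5146, -0.1672, 0.1203]
tool_rot: [0.1, 0.995, -0.013, -0.002]
force: [0.5, 0.0, -5.9]
finger_gap: 0.153
gripper_force: 90.8
```

```bash
python3 cyc.py 5 0 0 0 3
```

```text
t err 0.0
t 6.9 tcp [ 0.5146 -0.1672  0.1203] perr [0.0317 0.8241 0.2622] turn err deg [ 0.0141 -0.0009 -0.0731] pred [ 0.0137 -0.1437  0.0027  3.8472]
th [ -0.0188   0.2962 515.5   ]
th [ -0.0327   0.3836 491.5   ]
th [ -0.0432   0.2686 491.    ]
x [-0.052  -0.1718 -0.0014  3.8271] sd [0.0027 0.0286 0.0022 0.7926] pivot [ 0.6666 -0.1987  0.0997]
pred th [-0.055 -0.051 -0.038 -0.024 -0.012]
[[0, 0, 0, 4.7, 0, 0, 0], [0, 0, 0, 2.5, 0, 0, 0], [0, 0, 0, -0.7, 0, 0, 0], [0, 0, 0, -2.5, 0, 0, 0], [0, 0, 0, -2.8, 0, 0, 0]]
```

```bash
python3 - <<'E'
s=open("ctl.py").read()
s=s.replace("k,b,c=(par[i] for i in \"kbc\")","b,c=par['b'],par['c']").replace("th,w,pb,g=x; out","th,w,pb,g,k=x; out").replace("np.array([th,vz,pb,g])","np.array([th,vz,pb,g,k])").replace("np.eye(4)","np.eye(5)").replace(".0003,.05)",".0003,.05,.2)")
open("ctl.py","w").write(s)
from ctl import *
S=pickle.load(open("st.pkl","rb")); x=np.r_[S["x"],32.]; P=np.zeros((5,5)); P[:4,:4]=S["P"]; P[4,4]=16
S["x"],S["P"]=x,P; N=5
f=np.degrees(plan(x,S["phi"],np.zeros(N+1),N)-S["phi"]).round(1); ph=np.r_[0,np.radians(f)]+S["phi"]
kn=np.c_[np.arange(N+1)*ROW,ph,0*ph]; print(f,sim(x,kn,N*ROW,every=20)[1])
S["pend"]=(N,kn,S["p"],ph[-1]); pickle.dump(S,open("st.pkl","wb"))
E
```

```text
[ 4.3  1.8 -1.3 -2.6 -2.6] [[-0.0551  0.0622]
 [-0.0493  0.143 ]
 [-0.0353  0.1761]
 [-0.0202  0.1543]
 [-0.0086  0.1084]]
```

carry_out([
  [[0, 0, 0, 4.3, 0, 0, 0], [0, 0, 0, 1.8, 0, 0, 0], [0, 0, 0, -1.3, 0, 0, 0], [0, 0, 0, -2.6, 0, 0, 0], [0, 0, 0, -2.6, 0, 0, 0]],
])

```text
t: 7.47
tcp_pos: [0.5151, -0.1696, 0.1204]
tool_rot: [0.101, 0.995, 0.01, 0.002]
force: [-0.2, 0.3, -6.2]
finger_gap: 0.155
gripper_force: 90.9
```

```bash
python3 cyc.py 5 0 0 0 3
```

```text
t err 0.0
t 7.47 tcp [ 0.5151 -0.1696  0.1204] perr [ 0.5769 -1.5284  0.3684] turn err deg [-0.0207 -0.1092  0.0928] pred [-0.0086  0.1084 -0.0014  3.8271 32.    ]
th [ -0.0082   0.0674 511.    ]
th [ -0.0056   0.3265 493.5   ]
th [ -0.0038   0.1562 513.5   ]
x [-0.0034 -0.0134 -0.0017  3.9147 32.173 ] sd [0.0027 0.0304 0.0019 0.7323 3.0749] pivot [ 0.6667 -0.1996  0.0998]
pred th [-0.004 -0.004 -0.004 -0.003 -0.001]
[[0, 0, 0, 1.6, 0, 0, 0], [0, 0, 0, 1.8, 0, 0, 0], [0, 0, 0, 1.5, 0, 0, 0], [0, 0, 0, 1.2, 0, 0, 0], [0, 0, 0, 1.1, 0, 0, 0]]
```

carry_out([
  [[0, 0, 0, 1.6, 0, 0, 0], [0, 0, 0, 1.8, 0, 0, 0], [0, 0, 0, 1.5, 0, 0, 0], [0, 0, 0, 1.2, 0, 0, 0], [0, 0, 0, 1.1, 0, 0, 0]],
])

```text
t: 8.03
tcp_pos: [0.515, -0.1682, 0.1203]
tool_rot: [0.1, 0.995, 0.0, 0.0]
force: [0.0, 0.1, -6.4]
finger_gap: 0.153
gripper_force: 90.9
```

```bash
python3 cyc.py 6 0 0 0 3
```

```text
t err -0.0001
t 8.03 tcp [ 0.515  -0.1682  0.1203] perr [ 0.3896 -0.1528  0.3303] turn err deg [-0.0148 -0.057  -0.0152] pred [-0.0012  0.0168 -0.0017  3.9147 32.173 ]
th [  0.0017   0.3124 496.    ]
th [  0.0043   0.5237 494.5   ]
th [  0.0056   0.2444 497.    ]
x [ 0.0069  0.0285 -0.0014  3.8707 31.8797] sd [0.0026 0.0273 0.0015 0.7128 2.7986] pivot [ 0.6668 -0.1995  0.0999]
pred th [0.008 0.007 0.005 0.003 0.002 0.001]
[[0, 0, 0, -0.8, 0, 0, 0], [0, 0, 0, -0.4, 0, 0, 0], [0, 0, 0, 0, 0, 0, 0], [0, 0, 0, 0.3, 0, 0, 0], [0, 0, 0, 0.3, 0, 0, 0], [0, 0, 0, 0.2, 0, 0, 0]]
```

carry_out([
  [[0, 0, 0, -0.8, 0, 0, 0], [0, 0, 0, -0.4, 0, 0, 0], [0, 0, 0, 0, 0, 0, 0], [0, 0, 0, 0.3, 0, 0, 0], [0, 0, 0, 0.3, 0, 0, 0], [0, 0, 0, 0.2, 0, 0, 0]],
])

```text
t: 8.68
tcp_pos: [0.5149, -0.168, 0.1203]
tool_rot: [0.1, 0.995, -0.002, -0.0]
force: [-0.4, 0.2, -6.5]
finger_gap: 0.15
gripper_force: 90.9
```

```bash
python3 cyc.py 8 0 0 0 3
```

```text
t err 0.0
t 8.68 tcp [ 0.5149 -0.168   0.1203] perr [0.2941 0.1057 0.3292] turn err deg [ 0.0114 -0.0423 -0.0268] pred [ 0.0009 -0.0041 -0.0014  3.8707 31.8797]
th [  0.012    0.2886 495.5   ]
th [  0.0147   0.4063 499.    ]
th [  0.0162   0.0709 501.    ]
x [ 0.0186  0.0501 -0.0008  3.856  31.4949] sd [0.0027 0.0277 0.0014 0.7236 2.7634] pivot [ 0.6668 -0.1992  0.0998]
pred th [0.019 0.017 0.013 0.008 0.004 0.002 0.001 0.001]
[[0, 0, 0, -2, 0, 0, 0], [0, 0, 0, -1.4, 0, 0, 0], [0, 0, 0, -0.3, 0, 0, 0], [0, 0, 0, 0.3, 0, 0, 0], [0, 0, 0, 0.3, 0, 0, 0], [0, 0, 0, 0.2, 0, 0, 0], [0, 0, 0, 0, 0, 0, 0], [0, 0, 0, -0.1, 0, 0, 0]]
```

carry_out([
  [[0, 0, 0, -2, 0, 0, 0], [0, 0, 0, -1.4, 0, 0, 0], [0, 0, 0, -0.3, 0, 0, 0], [0, 0, 0, 0.3, 0, 0, 0], [0, 0, 0, 0.3, 0, 0, 0], [0, 0, 0, 0.2, 0, 0, 0], [0, 0, 0, 0, 0, 0, 0], [0, 0, 0, -0.1, 0, 0, 0]],
])

```text
t: 9.5
tcp_pos: [0.5149, -0.1682, 0.1203]
tool_rot: [0.101, 0.995, -0.001, -0.0]
force: [-0.2, -0.3, -7.1]
finger_gap: 0.151
gripper_force: 90.9
```

```bash
python3 cyc.py 8 -.02 .04 0 3
```

```text
t err 0.0
t 9.5 tcp [ 0.5149 -0.1682  0.1203] perr [ 0.366  -0.1731  0.318 ] turn err deg [ 0.0057 -0.0538 -0.0058] pred [ 0.001   0.0011 -0.0008  3.856  31.4949]
th [  0.0278   0.2457 508.    ]
th [  0.0313   0.3476 494.    ]
th [  0.0344   0.3406 495.    ]
x [ 0.0385  0.0826 -0.0001  3.8814 30.9726] sd [0.0027 0.0287 0.0014 0.7367 2.7563] pivot [ 0.6667 -0.1995  0.0999]
pred th [ 0.04   0.036  0.024  0.009 -0.003 -0.009 -0.008 -0.003]
[[0, 0.1, 0, -1.6, 0, 0, 0], [0.3, 0.4, 0, 0.1, 0, 0, 0], [0.8, 1, 0, 1.3, 0, 0, 0], [1.4, 1.8, 0, 1, 0, 0, 0], [2, 2.6, 0, -0.2, 0, 0, 0], [2.5, 3.2, 0, -1.3, 0, 0, 0], [2.7, 3.5, 0, -1.6, 0, 0, 0], [2.8, 3.5, 0, -1, 0, 0, 0]]
```

carry_out([
  [[0, 0.1, 0, -1.6, 0, 0, 0], [0.3, 0.4, 0, 0.1, 0, 0, 0], [0.8, 1, 0, 1.3, 0, 0, 0], [1.4, 1.8, 0, 1, 0, 0, 0], [2, 2.6, 0, -0.2, 0, 0, 0], [2.5, 3.2, 0, -1.3, 0, 0, 0], [2.7, 3.5, 0, -1.6, 0, 0, 0], [2.8, 3.5, 0, -1, 0, 0, 0]],
])

```text
t: 10.32
tcp_pos: [0.4939, -0.128, 0.1202]
tool_rot: [0.101, 0.995, 0.008, 0.0]
force: [0.5, 0.2, -6.4]
finger_gap: 0.152
gripper_force: 91.0
```

```bash
python3 cyc.py 8 -.02 .05 0 3
```

```text
t err 0.0
t 10.32 tcp [ 0.4939 -0.128   0.1202] perr [-0.2728  0.1967  0.2791] turn err deg [ 0.0078 -0.01    0.0139] pred [-0.0029  0.0346 -0.0001  3.8814 30.9726]
th [  0.0043   0.4978 498.    ]
th [  0.0071   0.2511 498.5   ]
th [  0.0085   0.2859 502.5   ]
x [ 0.0085 -0.0076  0.0001  3.895  30.8494] sd [0.0028 0.0295 0.0014 0.7389 2.7696] pivot [ 0.6465 -0.159   0.1   ]
pred th [ 0.01   0.007  0.004 -0.002 -0.01  -0.009 -0.006 -0.   ]
[[0, 0.1, 0, 3.2, 0, 0, 0], [0.3, 0.5, 0, 4.1, 0, 0, 0], [0.8, 1.2, 0, 3.3, 0, 0, 0], [1.5, 2.2, 0, 1.5, 0, 0, 0], [2.1, 3.3, 0.1, -0.4, 0, 0, 0], [2.7, 4, 0.1, -1.4, 0, 0, 0], [2.9, 4.4, 0.1, -1.4, 0, 0, 0], [3, 4.5, 0.1, -0.4, 0, 0, 0]]
```

Excellent tracking; continuing.

carry_out([
  [[0, 0.1, 0, 3.2, 0, 0, 0], [0.3, 0.5, 0, 4.1, 0, 0, 0], [0.8, 1.2, 0, 3.3, 0, 0, 0], [1.5, 2.2, 0, 1.5, 0, 0, 0], [2.1, 3.3, 0.1, -0.4, 0, 0, 0], [2.7, 4, 0.1, -1.4, 0, 0, 0], [2.9, 4.4, 0.1, -1.4, 0, 0, 0], [3, 4.5, 0.1, -0.4, 0, 0, 0]],
])

```text
t: 11.13
tcp_pos: [0.4736, -0.0782, 0.12]
tool_rot: [0.101, 0.995, 0.011, 0.001]
force: [-0.4, -0.5, -7.4]
finger_gap: 0.152
gripper_force: 91.0
```

```bash
python3 cyc.py 8 -.02 .05 0 3
```

```text
t err -0.0001
t 11.13 tcp [ 0.4736 -0.0782  0.12  ] perr [-0.1559 -0.0836  0.2895] turn err deg [ 0.0054 -0.0237  0.0509] pred [-0.0005  0.0626  0.0001  3.895  30.8494]
th [ -0.0126   0.3719 498.5   ]
th [ -0.0134   0.0603 503.    ]
th [ -0.014    0.2074 498.    ]
x [-0.0175 -0.0836 -0.0002  3.9172 30.7357] sd [0.0028 0.0308 0.0014 0.7476 2.6576] pivot [ 0.6261 -0.1083  0.0997]
pred th [-0.017 -0.018 -0.014 -0.013 -0.015 -0.011 -0.006  0.001]
[[0, 0.1, 0, 6.4, 0, 0, 0], [0.3, 0.5, 0, 6.4, 0, 0, 0], [0.8, 1.2, 0, 4.1, 0, 0, 0], [1.5, 2.2, 0.1, 1.4, 0, 0, 0], [2.1, 3.3, 0.1, -0.7, 0, 0, 0], [2.7, 4, 0.1, -1.5, 0, 0, 0], [2.9, 4.4, 0.1, -1.2, 0, 0, 0], [3, 4.5, 0.1, 0, 0, 0, 0]]
```

carry_out([
  [[0, 0.1, 0, 6.4, 0, 0, 0], [0.3, 0.5, 0, 6.4, 0, 0, 0], [0.8, 1.2, 0, 4.1, 0, 0, 0], [1.5, 2.2, 0.1, 1.4, 0, 0, 0], [2.1, 3.3, 0.1, -0.7, 0, 0, 0], [2.7, 4, 0.1, -1.5, 0, 0, 0], [2.9, 4.4, 0.1, -1.2, 0, 0, 0], [3, 4.5, 0.1, 0, 0, 0, 0]],
])

```text
t: 11.95
tcp_pos: [0.4533, -0.0282, 0.12]
tool_rot: [0.101, 0.995, 0.011, 0.001]
force: [0.3, -0.8, -6.9]
finger_gap: 0.151
gripper_force: 91.0
```

```bash
python3 cyc.py 8 -.02 .05 0 3
```

```text
t err 0.0
t 11.95 tcp [ 0.4533 -0.0282  0.12  ] perr [-0.0143 -0.2563  0.2577] turn err deg [ 0.0843 -0.0361  0.0441] pred [ 0.0012  0.0717 -0.0002  3.9172 30.7357]
th [ -0.0147   0.6652 497.5   ]
th [ -0.0154   0.2521 505.    ]
th [ -0.0167   0.3409 503.    ]
x [-0.0203 -0.0899 -0.0007  3.9956 30.5688] sd [0.0029 0.031  0.0014 0.7488 2.4604] pivot [ 0.6059 -0.0581  0.0997]
pred th [-0.02  -0.02  -0.016 -0.014 -0.016 -0.011 -0.006  0.001]
[[0, 0.1, 0, 6.7, 0, 0, 0], [0.3, 0.5, 0, 6.7, 0, 0, 0], [0.8, 1.2, 0, 4.1, 0, 0, 0], [1.5, 2.2, 0.1, 1.4, 0, 0, 0], [2.1, 3.3, 0.1, -0.7, 0, 0, 0], [2.7, 4, 0.1, -1.6, 0, 0, 0], [2.9, 4.4, 0.1, -1.2, 0, 0, 0], [3, 4.5, 0.1, 0, 0, 0, 0]]
```

carry_out([
  [[0, 0.1, 0, 6.7, 0, 0, 0], [0.3, 0.5, 0, 6.7, 0, 0, 0], [0.8, 1.2, 0, 4.1, 0, 0, 0], [1.5, 2.2, 0.1, 1.4, 0, 0, 0], [2.1, 3.3, 0.1, -0.7, 0, 0, 0], [2.7, 4, 0.1, -1.6, 0, 0, 0], [2.9, 4.4, 0.1, -1.2, 0, 0, 0], [3, 4.5, 0.1, 0, 0, 0, 0]],
])

```text
t: 12.77
tcp_pos: [0.4332, 0.0218, 0.1201]
tool_rot: [0.101, 0.995, 0.011, 0.001]
force: [-0.8, 0.1, -6.6]
finger_gap: 0.152
gripper_force: 91.0
```

```bash
python3 cyc.py 8 -.01 .05 0 3
```

```text
t err 0.0
t 12.77 tcp [0.4332 0.0218 0.1201] perr [ 0.2533 -0.356   0.2193] turn err deg [ 0.0841 -0.0513  0.0488] pred [ 0.0012  0.0714 -0.0007  3.9956 30.5688]
th [ -0.0193   0.6407 506.5   ]
th [ -0.0208   0.2337 493.    ]
th [ -0.0217   0.3769 507.5   ]
x [-0.026  -0.0986 -0.0012  4.0534 30.2577] sd [0.0029 0.0311 0.0015 0.7547 2.3279] pivot [ 0.5858 -0.0082  0.0998]
pred th [-0.025 -0.024 -0.021 -0.016 -0.016 -0.013 -0.007  0.   ]
[[0, 0.1, 0, 7.4, 0, 0, 0], [0.2, 0.5, 0, 7.2, 0, 0, 0], [0.5, 1.3, 0, 4.3, 0, 0, 0], [1, 2.3, 0.1, 1.3, 0, 0, 0], [1.4, 3.4, 0.1, -0.9, 0, 0, 0], [1.8, 4.2, 0.1, -1.8, 0, 0, 0], [1.9, 4.6, 0.1, -1.4, 0, 0, 0], [2, 4.7, 0.1, -0.1, 0, 0, 0]]
```

carry_out([
  [[0, 0.1, 0, 7.1, 0, 0, 0], [0.2, 0.5, 0, 7.2, 0, 0, 0], [0.5, 1.3, 0, 4.3, 0, 0, 0], [1, 2.3, 0.1, 1.3, 0, 0, 0], [1.4, 3.4, 0.1, -0.9, 0, 0, 0], [1.8, 4.2, 0.1, -1.8, 0, 0, 0], [1.9, 4.6, 0.1, -1.4, 0, 0, 0], [2, 4.7, 0.1, -0.1, 0, 0, 0]],
])

```text
t: 13.58
tcp_pos: [0.4235, 0.0718, 0.1201]
tool_rot: [0.101, 0.995, 0.012, 0.002]
force: [-0.5, 0.1, -7.5]
finger_gap: 0.153
gripper_force: 91.0
```

```bash
python3 cyc.py 8 -.004 .046 0 3
```

```text
t err -0.0001
t 13.58 tcp [0.4235 0.0718 0.1201] perr [ 0.6906 -0.4261  0.1893] turn err deg [ 0.0336 -0.081   0.0517] pred [ 0.0001  0.0683 -0.0012  4.0534 30.2577]
th [ -0.0431   0.5907 510.    ]
th [ -0.0464   0.1883 508.    ]
th [ -0.0499   0.2934 511.5   ]
x [-0.0574 -0.1627 -0.0021  4.1264 29.3685] sd [0.0029 0.0317 0.0015 0.7609 2.1884] pivot [0.5756 0.0419 0.0998]
pred th [-0.057 -0.053 -0.041 -0.031 -0.022 -0.017 -0.01   0.001]
[[0, 0.1, 0, 10.4, 0, 0, 0], [0.1, 0.5, 0, 9.2, 0, 0, 0], [0.4, 1.2, 0, 4.8, 0, 0, 0], [0.7, 2.2, 0.1, 0.9, 0, 0, 0], [1, 3.2, 0.1, -1.5, 0, 0, 0], [1.2, 4, 0.1, -2.1, 0, 0, 0], [1.3, 4.4, 0.1, -1.4, 0, 0, 0], [1.3, 4.4, 0.1, 0, 0, 0, 0]]
```

```bash
sed -i 's/\.0003,\.05,\.2)/.001,.05,.2)/' ctl.py; python3 -c "
from ctl import *
S=pickle.load(open('st.pkl','rb')); S['pend']=(0,S['pend'][1],S['p'],S['phi']); S['P'][2,2]+=.003**2; pickle.dump(S,open('st.pkl','wb'))"; python3 cyc.py 5 0 0 0 1
```

```text
t err 0.0
t 13.73 tcp [0.4237 0.0721 0.1201] perr [ 0.9192 -0.0888  0.2185] turn err deg [-0.0061 -0.1046 -0.0642] pred [-0.0574 -0.1627 -0.0021  4.1264 29.3685]
th [ -0.0557   0.2716 502.    ]
x [-0.0651 -0.1999 -0.002   4.0917 29.1118] sd [0.0027 0.028  0.0034 0.7583 2.1266] pivot [0.5757 0.0418 0.0998]
pred th [-0.068 -0.064 -0.049 -0.03  -0.015]
[[0, 0, 0, 8.7, 0, 0, 0], [0, 0, 0, 6.7, 0, 0, 0], [0, 0, 0, 2.8, 0, 0, 0], [0, 0, 0, 0.4, 0, 0, 0], [0, 0, 0, -0.2, 0, 0, 0]]
```

carry_out([
  [[0, 0, 0, 7.1, 0, 0, 0], [0, 0, 0, 7.6, 0, 0, 0], [0, 0, 0, 3.3, 0, 0, 0], [0, 0, 0, 0.4, 0, 0, 0], [0, 0, 0, -0.2, 0, 0, 0]],
])

```text
t: 14.2
tcp_pos: [0.4233, 0.0714, 0.1201]
tool_rot: [0.101, 0.995, 0.015, 0.002]
force: [0.1, -0.3, -6.7]
finger_gap: 0.153
gripper_force: 90.8
```

```bash
python3 cyc.py 5 0 0 0 3
```

```text
t err 0.0
t 14.2 tcp [0.4233 0.0714 0.1201] perr [ 0.5279 -0.7976  0.1433] turn err deg [-0.081  -0.0668  0.0826] pred [-0.0147  0.1564 -0.002   4.0917 29.1118]
th [ -0.0449   0.3032 507.    ]
th [ -0.039    0.2433 503.    ]
th [ -0.0398   0.3939 510.    ]
x [-0.0426 -0.0767 -0.004   4.3664 28.5491] sd [0.0028 0.0314 0.0034 0.7421 2.1396] pivot [0.5751 0.0404 0.0995]
pred th [-0.042 -0.039 -0.03  -0.019 -0.01 ]
[[0, 0, 0, 5.6, 0, 0, 0], [0, 0, 0, 4.9, 0, 0, 0], [0, 0, 0, 2.7, 0, 0, 0], [0, 0, 0, 1.2, 0, 0, 0], [0, 0, 0, 0.8, 0, 0, 0]]
```

carry_out([
  [[0, 0, 0, 5.6, 0, 0, 0], [0, 0, 0, 4.9, 0, 0, 0], [0, 0, 0, 2.7, 0, 0, 0], [0, 0, 0, 1.2, 0, 0, 0], [0, 0, 0, 0.8, 0, 0, 0]],
])

```text
t: 14.77
tcp_pos: [0.4231, 0.0721, 0.1201]
tool_rot: [0.1, 0.995, 0.008, 0.001]
force: [0.2, 0.1, -7.0]
finger_gap: 0.151
gripper_force: 90.9
```

```bash
python3 cyc.py 5 0 0 0 3; python3 -c "
from ctl import *
print(np.degrees(pickle.load(open('st.pkl','rb'))['phi']))"
```

```text
t err 0.0
t 14.77 tcp [0.4231 0.0721 0.1201] perr [ 0.3016 -0.0535  0.1485] turn err deg [-0.1035 -0.055  -0.0504] pred [-0.0096  0.0928 -0.004   4.3664 28.5491]
th [ -0.0106   0.5071 512.5   ]
th [ -0.0047   0.4665 510.    ]
th [  0.0003   0.5226 511.    ]
x [ 0.0019  0.0387 -0.003   4.4055 28.4729] sd [0.0027 0.03   0.0032 0.7503 2.1866] pivot [0.575  0.0411 0.0996]
pred th [0.004 0.004 0.003 0.002 0.001]
[[0, 0, 0, 0.2, 0, 0, 0], [0, 0, 0, 0.7, 0, 0, 0], [0, 0, 0, 1, 0, 0, 0], [0, 0, 0, 1.1, 0, 0, 0], [0, 0, 0, 1.1, 0, 0, 0]]
-0.8
```

carry_out([
  [[0, 0, 0, 0.2, 0, 0, 0], [0, 0, 0, 0.7, 0, 0, 0], [0, 0, 0, 1, 0, 0, 0], [0, 0, 0, 1.1, 0, 0, 0], [0, 0, 0, 1.1, 0, 0, 0]],
])

```text
t: 15.33
tcp_pos: [0.4231, 0.0723, 0.1201]
tool_rot: [0.1, 0.995, -0.003, -0.0]
force: [0.3, 0.3, -7.4]
finger_gap: 0.149
gripper_force: 90.9
```

```bash
python3 cyc.py 8 -.003 .047 0 3
```

```text
t err -0.0001
t 15.33 tcp [0.4231 0.0723 0.1201] perr [0.3085 0.1035 0.137 ] turn err deg [ 0.0254 -0.0504 -0.0444] pred [ 0.0012 -0.0044 -0.003   4.4055 28.4729]
th [  0.0126   0.4902 502.    ]
th [  0.016    0.2514 502.5   ]
th [  0.0187   0.5771 507.5   ]
x [ 0.0217  0.069  -0.0014  4.4915 28.193 ] sd [0.0027 0.0295 0.0031 0.7489 2.1734] pivot [0.5749 0.0411 0.0996]
pred th [ 0.025  0.024  0.015  0.004 -0.005 -0.01  -0.008  0.001]
[[0, 0.1, 0, 0.2, 0, 0, 0], [0.1, 0.5, 0, 1.5, 0, 0, 0], [0.3, 1.3, 0, 1.7, 0, 0, 0], [0.6, 2.3, 0, 0.7, 0, 0, 0], [0.9, 3.3, 0, -1, 0, 0, 0], [1.1, 4.1, 0, -2.2, 0, 0, 0], [1.2, 4.5, 0, -2.4, 0, 0, 0], [1.2, 4.5, 0, -1.7, 0, 0, 0]]
```

carry_out([
  [[0, 0.1, 0, 0.2, 0, 0, 0], [0.1, 0.5, 0, 1.5, 0, 0, 0], [0.3, 1.3, 0, 1.7, 0, 0, 0], [0.6, 2.3, 0, 0.7, 0, 0, 0], [0.9, 3.3, 0, -1, 0, 0, 0], [1.1, 4.1, 0, -2.2, 0, 0, 0], [1.2, 4.5, 0, -2.4, 0, 0, 0], [1.2, 4.5, 0, -1.7, 0, 0, 0]],
])

```text
t: 16.15
tcp_pos: [0.4199, 0.1187, 0.1198]
tool_rot: [0.101, 0.995, 0.012, 0.001]
force: [0.1, -1.0, -6.9]
finger_gap: 0.154
gripper_force: 90.9
```

```bash
python3 cyc.py 8 0 .046 0 3
```

```text
t err 0.0
t 16.15 tcp [0.4199 0.1187 0.1198] perr [-0.1032  0.0206  0.0635] turn err deg [ 0.049  -0.0121  0.0103] pred [ 0.0013  0.0652 -0.0014  4.4915 28.193 ]
th [  0.0231   0.3512 505.5   ]
th [  0.0291   0.2841 495.    ]
th [  0.0326   0.4542 488.5   ]
x [ 0.0352  0.0374 -0.      4.575  28.3658] sd [0.0029 0.032  0.0033 0.7408 2.133 ] pivot [0.5724 0.0883 0.0994]
pred th [ 0.036  0.03   0.02   0.004 -0.006 -0.009 -0.007 -0.001]
[[0, 0.1, 0, 1.4, 0, 0, 0], [0.1, 0.5, 0, 3.3, 0, 0, 0], [0.3, 1.2, 0, 3.8, 0, 0, 0], [0.5, 2.3, 0.1, 2.6, 0, 0, 0], [0.7, 3.3, 0.1, 0.9, 0, 0, 0], [0.8, 4, 0.1, -0.5, 0, 0, 0], [0.9, 4.4, 0.1, -0.8, 0, 0, 0], [0.9, 4.5, 0.1, 0, 0, 0, 0]]
```

carry_out([
  [[0, 0.1, 0, 1.4, 0, 0, 0], [0.1, 0.5, 0, 3.3, 0, 0, 0], [0.3, 1.2, 0, 3.8, 0, 0, 0], [0.5, 2.3, 0.1, 2.6, 0, 0, 0], [0.7, 3.3, 0.1, 0.9, 0, 0, 0], [0.8, 4, 0.1, -0.5, 0, 0, 0], [0.9, 4.4, 0.1, -0.8, 0, 0, 0], [0.9, 4.5, 0.1, 0, 0, 0, 0]],
])

```text
t: 16.97
tcp_pos: [0.4202, 0.1642, 0.1199]
tool_rot: [0.101, 0.995, 0.012, 0.001]
force: [-0.1, -0.7, -7.6]
finger_gap: 0.149
gripper_force: 90.9
```

```bash
python3 cyc.py 6 .03 0 0 3; python3 - <<'E'
from lib import *
s=manip.sense(); R=Rn.from_quat(s["tool_rot"]); im=cv2.cvtColor(cams.snapshot("top"),cv2.COLOR_RGB2BGR)
for P in ([.692,.1345,.25],[.647,.1695,.25],[.647,.0995,.25],pivot(s["tcp_pos"],R)):
    cv2.circle(im,tuple(int(round(v)) for v in proj("top",P)),1,(0,0,255),-1)
cv2.imwrite("pics/f1.png",cv2.resize(im[170:340,210:360],(600,680))[:600])
E
```

```text
t err 0.0
t 16.97 tcp [0.4202 0.1642 0.1199] perr [-0.0404 -0.3894  0.0254] turn err deg [ 0.0516 -0.0083  0.0472] pred [-0.0015  0.0631 -0.      4.575  28.3658]
th [  0.0084   0.6033 479.5   ]
th [  0.0101   0.3408 490.    ]
th [  0.0125   0.5954 487.5   ]
x [ 0.0121 -0.0175  0.0003  4.599  28.3758] sd [0.0029 0.0316 0.0034 0.7504 2.172 ] pivot [0.5727 0.134  0.0995]
pred th [ 0.011  0.007  0.002 -0.002 -0.003 -0.001]
[[-0.1, 0, 0, 1.5, 0, 0, 0], [-0.6, 0.1, 0, 2.1, 0, 0, 0], [-1.5, 0.3, 0, 2, 0, 0, 0], [-2.3, 0.5, 0, 1.5, 0, 0, 0], [-2.8, 0.6, 0, 1.1, 0, 0, 0], [-2.9, 0.6, 0, 1, 0, 0, 0]]
```

View pics/f1.png

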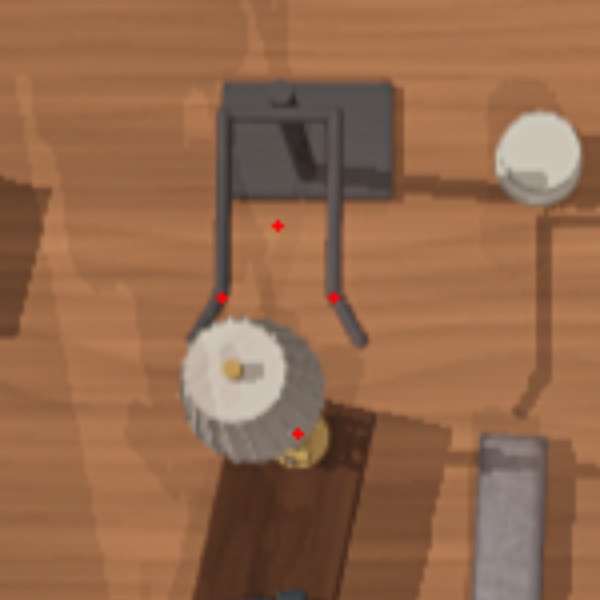

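```bash
python3 -c "
from ctl import *
S=pickle.load(open('st.pkl','rb')); f=S['phi']; S['pend']=(.6,np.array([[0,f,0],[.05,f,0]]),S['p'],f); pickle.dump(S,open('st.pkl','wb'))"; python3 cyc.py 8 .05 0 0 2
```

```text
t err -0.0
t 17.17 tcp [0.4206 0.1643 0.1199] perr [ 0.3264 -0.2675  0.0588] turn err deg [ 0.0236 -0.0476 -0.0159] pred [ 0.0104 -0.0484  0.0003  4.599  28.3758]
th [  0.0129   0.6185 487.5   ]
th [  0.0104   0.2825 490.5   ]
x [ 0.0064 -0.091   0.001   4.5741 28.1632] sd [0.0025 0.0263 0.0034 0.7514 2.1435] pivot [0.5725 0.1337 0.0994]
pred th [ 0.003 -0.002 -0.005 -0.005 -0.004 -0.004 -0.003 -0.001]
[[-0.1, 0, 0, 3, 0, 0, 0], [-0.5, 0.1, 0, 3.4, 0, 0, 0], [-1.3, 0.3, 0, 2.6, 0, 0, 0], [-2.4, 0.5, 0, 1.6, 0, 0, 0], [-3.6, 0.7, 0, 0.9, 0, 0, 0], [-4.4, 0.9, 0, 0.6, 0, 0, 0], [-4.8, 1, 0, 0.7, 0, 0, 0], [-4.9, 1, 0, 1, 0, 0, 0]]
```

carry_out([
  [[-0.1, 0, 0, 3, 0, 0, 0], [-0.5, 0.1, 0, 3.4, 0, 0, 0], [-1.3, 0.3, 0, 2.6, 0, 0, 0], [-2.4, 0.5, 0, 1.6, 0, 0, 0], [-3.6, 0.7, 0, 0.9, 0, 0, 0], [-4.4, 0.9, 0, 0.6, 0, 0, 0], [-4.8, 1, 0, 0.7, 0, 0, 0], [-4.9, 1, 0, 1, 0, 0, 0]],
])

```text
t: 17.93
tcp_pos: [0.4716, 0.1642, 0.1202]
tool_rot: [0.101, 0.995, 0.004, 0.001]
force: [-0.1, 0.3, -7.3]
finger_gap: 0.15
gripper_force: 90.8
```

```bash
python3 cyc.py 9 .078 .001 0 3
```

```text
t err -0.0001
t 17.93 tcp [0.4716 0.1642 0.1202] perr [ 1.4083 -0.3988  0.1227] turn err deg [ 0.006  -0.1059  0.0395] pred [-0.0008  0.0151  0.001   4.5741 28.1632]
th [ -0.013    0.0963 492.5   ]
th [ -0.0153   0.3871 497.    ]
th [ -0.0161   0.3679 492.    ]
x [-0.0189 -0.0557  0.0002  4.5794 28.0811] sd [0.0028 0.0303 0.0032 0.7637 2.2034] pivot [0.6219 0.1336 0.0993]
pred th [-0.018 -0.016 -0.012 -0.01  -0.005 -0.003 -0.001  0.002  0.002]
[[-0.1, 0, 0, 3.3, 0, 0, 0], [-0.6, 0.1, 0, 3, 0, 0, 0], [-1.6, 0.3, 0, 1.7, 0, 0, 0], [-3, 0.7, 0, 0.5, 0, 0, 0], [-4.6, 1, 0, -0.3, 0, 0, 0], [-6, 1.3, 0, -0.7, 0, 0, 0], [-7, 1.5, 0, -0.7, 0, 0, 0], [-7.5, 1.6, 0, -0.4, 0, 0, 0], [-7.6, 1.7, 0, 0, 0, 0, 0]]
```

carry_out([
  [[-0.1, 0, 0, 3.3, 0, 0, 0], [-0.6, 0.1, 0, 3, 0, 0, 0], [-1.6, 0.3, 0, 1.7, 0, 0, 0], [-3, 0.7, 0, 0.5, 0, 0, 0], [-4.6, 1, 0, -0.3, 0, 0, 0], [-6, 1.3, 0, -0.7, 0, 0, 0], [-7, 1.5, 0, -0.7, 0, 0, 0], [-7.5, 1.6, 0, -0.4, 0, 0, 0], [-7.6, 1.7, 0, 0, 0, 0, 0]],
])

```text
t: 18.83
tcp_pos: [0.5491, 0.1656, 0.1201]
tool_rot: [0.101, 0.995, 0.003, 0.001]
force: [0.2, 0.4, -7.5]
finger_gap: 0.149
gripper_force: 90.8
```

```bash
python3 cyc.py 10 0 0 -.042 3
```

```text
t err 0.0
t 18.83 tcp [0.5491 0.1656 0.1201] perr [ 1.046  -0.4282  0.0432] turn err deg [ 0.0228 -0.0728  0.0183] pred [ 0.002   0.0262  0.0002  4.5794 28.0811]
th [  0.0055   0.0298 482.5   ]
th [  0.0044   0.4428 474.5   ]
th [  0.0052   0.3602 489.    ]
x [ 0.0048 -0.0119 -0.0001  4.5781 28.2566] sd [0.0029 0.0316 0.0035 0.7762 2.2013] pivot [0.6993 0.1355 0.0992]
pred th [ 0.004  0.002  0.001  0.    -0.    -0.001 -0.001 -0.001 -0.002 -0.002]
[[0, 0, 0, 0.3, 0, 0, 0], [0, 0, 0.2, 0.5, 0, 0, 0], [0, 0, 0.7, 0.5, 0, 0, 0], [0, 0, 1.3, 0.5, 0, 0, 0], [0, 0, 2.1, 0.5, 0, 0, 0], [0, 0, 2.9, 0.4, 0, 0, 0], [0, 0, 3.5, 0.4, 0, 0, 0], [0, 0, 4, 0.4, 0, 0, 0], [0, 0, 4.2, 0.4, 0, 0, 0], [0, 0, 4.2, 0.4, 0, 0, 0]]
```

carry_out([
  [[0, 0, 0, 0.3, 0, 0, 0], [0, 0, 0.2, 0.5, 0, 0, 0], [0, 0, 0.7, 0.5, 0, 0, 0], [0, 0, 1.3, 0.5, 0, 0, 0], [0, 0, 2.1, 0.5, 0, 0, 0], [0, 0, 2.9, 0.4, 0, 0, 0], [0, 0, 3.5, 0.4, 0, 0, 0], [0, 0, 4, 0.4, 0, 0, 0], [0, 0, 4.2, 0.4, 0, 0, 0], [0, 0, 4.2, 0.4, 0, 0, 0]],
])

```text
t: 19.82
tcp_pos: [0.548, 0.1661, 0.0774]
tool_rot: [0.101, 0.995, -0.0, -0.001]
force: [0.9, 0.8, -6.6]
finger_gap: 0.152
gripper_force: 90.9
```

```bash
python3 cyc.py 5 0 0 0 2; python3 -c "
from ctl import *
S=pickle.load(open('st.pkl','rb'));print(np.degrees(S['phi']),manip.sense()['force'])"
```

```text
t err 0.0001
t 19.82 tcp [0.548  0.1661 0.0774] perr [-0.0881 -0.2673 -0.6785] turn err deg [0.0421 0.0382 0.0057] pred [-0.0018 -0.004  -0.0001  4.5781 28.2566]
th [  0.0278   0.5341 433.5   ]
th [  0.0304   0.337  429.5   ]
x [ 0.0342  0.074   0.0009  4.589  28.1262] sd [0.0032 0.0401 0.0036 0.7905 2.2665] pivot [0.7002 0.1351 0.0573]
pred th [0.034 0.031 0.023 0.015 0.008]
[[0, 0, 0, -3.4, 0, 0, 0], [0, 0, 0, -2.3, 0, 0, 0], [0, 0, 0, -0.5, 0, 0, 0], [0, 0, 0, 0.5, 0, 0, 0], [0, 0, 0, 0.8, 0, 0, 0]]
4.969616689786745e-17 [ 0.0957 -0.2493 -7.1091]
```

carry_out([
  [[0, 0, 0.2, 0, 0, 0, 0], [0, 0, 0.4, 0, 0, 0, 0], [0, 0, 0.5, 0, 0, 0, 0], [0, 0, 0.6, 0, 0, 0, 0], [0, 0, 0.6, 0, 0, 0, 0]],
])

```text
t: 20.33
tcp_pos: [0.5483, 0.1661, 0.0721]
tool_rot: [0.101, 0.995, -0.0, -0.0]
force: [-0.1, 1.0, -7.3]
finger_gap: 0.153
gripper_force: 90.9
```

carry_out([
  [[0, 0, 0.1, 0, 0, 0, 0], [0, 0, 0.1, 0, 0, 0, 0]],
])

```text
t: 20.5
tcp_pos: [0.5486, 0.1662, 0.0714]
tool_rot: [0.1, 0.995, 0.0, 0.0]
force: [0.5, -0.6, -5.6]
finger_gap: 0.152
gripper_force: 91.1
```

carry_out([
  [[0, 0, 0.1, 0, 0, 0, 0], [0, 0, 0.1, 0, 0, 0, 0], [0, 0, 0.1, 0, 0, 0, 0]],
])

```text
t: 20.75
tcp_pos: [0.5486, 0.1662, 0.0713]
tool_rot: [0.1, 0.995, 0.0, 0.0]
force: [-2.3, -1.2, 3.9]
finger_gap: 0.151
gripper_force: 92.4
```

```bash
python3 - <<'E'
from lib import *
s=manip.sense(); print(s["t"],s["tcp_pos"],s["force"],s["ft_torque"])
print(theta("top",cams.snapshot("top"),s["tcp_pos"],Rn.from_quat(s["tool_rot"]),.1))
E
```

```text
20.75 [0.5486 0.1662 0.0713] [-2.2808 -1.2066  3.8516] [-0.112   0.2966  0.0098]
(np.float64(0.1191158600019218), np.float64(0.26252682467486976), 411.5)
```

carry_out([
  [[0, 0, 0, 0, 0, 0, 1.6], [0, 0, 0, 0, 0, 0, 2.2], [0, 0, 0, 0, 0, 0, 3], [0, 0, 0, 0, 0, 0, 4], [0, 0, 0, 0, 0, 0, 5], [0, 0, 0, 0, 0, 0, 5], [0, 0, -0.5, 0, 0, 0, 5], [0, 0, -1.5, 0, 0, 0, 5], [0, 0, -3, 0, 0, 0, 5], [0, 0, -5, 0, 0, 0, 5], [0, 0, -7, 0, 0, 0, 5], [0, 0, -9, 0, 0, 0, 5]],
], force=20)

```text
t: 21.8
tcp_pos: [0.5484, 0.1662, 0.162]
tool_rot: [0.101, 0.995, 0.0, 0.0]
force: [-0.2, 0.9, -0.2]
finger_gap: 0.586
gripper_force: 0.0
```

carry_out([
  [[0, 0, -1, 0, 0, 0, 5], [0, 0, -2, 0, 0, 0, 5], [0, 0, -2.5, 0, 0, 0, 5], [0, 0, -2.5, 0, 0, 0, 5], [0, 0, -2.5, 0, 0, 0, 5], [0, 0, -2.5, 0, 0, 0, 5], [0, 0, -2.5, 0, 0, 0, 5], [0, 0, -2.5, 0, 0, 0, 5], [0, 0, -2.5, 0, 0, 0, 5], [0, 0, -2.5, 0, 0, 0, 5], [0, 0, -2.5, 0, 0, 0, 5], [0, 0, -2.5, 0, 0, 0, 5]],
])

```text
t: 22.8
tcp_pos: [0.5484, 0.1661, 0.1852]
tool_rot: [0.101, 0.995, -0.0, -0.0]
force: [-0.1, 0.6, -0.0]
finger_gap: 0.585
gripper_force: 0.0
```

```bash
python3 - <<'E'
from lib import *
s=manip.sense(); print(s["t"],s["tcp_pos"],s["force"],s["finger_gap"])
p=np.array([.5486,.1662,.0713]); R=tool_R(yaw=np.radians(-11.5))
for _ in range(2): t=cams.snapshot("top"); print(theta("top",t,p,R,.12))
c=cams.snapshot("scene")
cv2.imwrite("pics/end.png",cv2.resize(np.hstack([t[160:340,220:370],c[200:380,290:440]]),None,fx=2.6,fy=2.6)[:,:,::-1])
E
```

```text
22.8 [0.5484 0.1661 0.1852] [-0.101   0.5726 -0.0078] 0.5848182710660527
(np.float64(0.11991686060046582), np.float64(0.03162862553857073), 425.5)
(np.float64(0.11991686060046582), np.float64(0.03162862553857073), 425.5)
```

View pics/end.png

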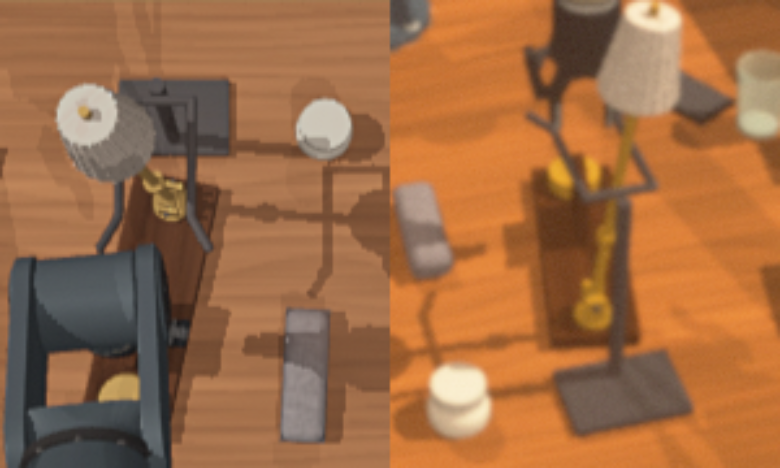

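The lamp stands flat and released. Its stem rests still on the left tine at 0.12 rad, between the tines, and the hand is clear, so I am handing it in.

```bash
python3 -c "
from station import sign_off
print(sign_off())"
```

```text
the job is handed in; nothing more can be done
None
```

The job is handed in, with no verdict returned: after about 4 s balanced in the air, the lamp now stands released on the table, its stem propped between the tines at about 0.12 rad, and the case and jar look unmoved in the last pictures.

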